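# Load and lock up a chase of relief blocks with a lubricated quoin key

## Robot

A 7-joint arm with a two-finger parallel gripper is mounted at the origin on the work surface. World frame = base frame: x ahead of the robot, y to its left, z up, the work surface at z = 0. Lengths are in m, angles in rad, forces in N, time in s.
With the tool pointing down it reaches from about 0.35 to 0.9 m from the base axis. Payload 7.2 kg.
Tool frame: the origin (TCP) lies between the finger pads; the fingertips stand 8 mm ahead of it and the grasp point (between the pads) lies 11 mm behind it; z points along the fingers, y is the line along which they close (so a half turn about z gives the same grasp; the last joint's range is limited). The gripper opens to 88 mm and grips with 3 to 60 N. Pads are 20 mm wide; open, the fingers measure 115 mm over their backs; the gripper's body (75 mm by 178 mm) begins 61 mm behind the grasp point.
Start: joints at [-1.408, 0.411, -0.013, 1.596, 0.006, 1.134, -0.082], TCP at [0.143, 0.608, 0.231] pointing down, gripper open.
Joint ranges: [-2.95, 2.95], [-0.29, 1.99], [-1.47, 1.44], [0.14, 2.54], [-1.03, 4.17], [0.13, 1.85], [-2.86, 2.86]. Speed limits (rad/s): [2.39, 2.39, 3.01, 3.01, 3.14, 3.14, 3.14].

## Interface

Orientations are given as [roll, pitch, yaw] about the fixed x, y, z axes, in that order (R = Rz(yaw) Ry(pitch) Rx(roll)).
In Python, from plant import read_state, capture, camera_info, job_done, boxes_of, trace, pinpoint gives the robot as it stands. The module is installed in compiled form; this text tells all that it offers.
- The arm moves only by the tool step_arm, never from a script. Its argument "increments" is a list of rows, each a list of 2 entries, a list of its own where there are three numbers: the shift along the tool's x, y, z in mm, then the turn, a rotation vector about the tool's x, y, z in rad. A call has 1 to 5 rows; each row shifts and turns the commanded pose from where the row before left it, along the tool's axes as they then stand; what a row does not reach is not made up. A row lasts 1/12 s, in which the tool goes at most 41.7 mm and 7.16 degrees, less where a joint would pass 70% of its speed; a pose out of reach is approached as far as the arm can. A call is refused whole if a number of a shift passes 41.7 or a number of a turn 0.125, either way. A call with a gripper value outside its range is refused whole. "fingers" is the finger opening in mm, from 0 to 87.8, set as the call begins (left out, the last holds). The fingers move at their own pace and stop on an object; "newtons" is the grip in N (left out, the last holds). Time passes only in rows, so rows that do not move let the fingers close. It gives the time, the measured TCP pose, the force, the opening and the grip force at its end, in the units of the state.
- read_state(): the state, without advancing time (a new reading comes with each control period).
- capture(name): name is "side" or "top" or "wrist"; returns the picture (420x560x3 uint8, red, green, blue); there is no depth.
- camera_info(name): a dict with "fx", "fy", "cx", "cy" (pixels), "R" (3x3) and "t" (3): a world point X has camera coordinates R X + t. Camera axes: x right, y down, z forward; pixel columns grow to the right and rows downward; lengths in m; the calibration is good to about 2 mm. A picture is of the moment at which its call begins: read the wrist's pose just before it. camera_info takes no time and is no camera call; for the wrist camera it gives the pose at the moment of the call.
- job_done(): hands the job in; it is judged then, once.
Trained networks look in the newest picture that a camera, given by its name, has taken for a name from the list of things; names that differ only in an ending like _2 or _b are one class to them, and where a whole thing is asked for, a point or a joint stands for the part that bears it (a point fixed in the world has none). Each returns a list of dicts, best first, with "confidence" (0 to 1); they miss things now and then, are a little off and sometimes report something else, mostly with a low value. They report only what shows in the picture. A call takes as long as a camera call. They do not tell look-alikes from the thing itself.
- boxes_of(query, camera): "at" ([x, y, z] in m, in the coordinates of the camera as it stood for that picture, good to about 4 mm: the middle of the surface that is visible of it).
- trace(query, camera): "region" (420x560 bool, what is visible of it).
- pinpoint(query, camera): "at" ([x, y, z] in m, in the coordinates of the camera as it stood for that picture, good to about 4 mm: a listed point, or the origin of a listed thing).
The state is a dict: "time": time; "joint_positions": joint angles; "qd": joint speeds; "tau": joint torques, N m; "tcp_pos": TCP position; "eef_rot": TCP orientation; "contact_force": force on the tool from outside, world axes, zero at the start; "torque": the same for the moment, N m; "opening": finger opening in m; "grip_force": force on a finger pad.
Only numpy, scipy, OpenCV 4.12 (cv2) and the standard library are available. Lean on these libraries where they do the work, as an engineer would, in place of code of your own. Each camera call takes 0.05 s, during which the arm holds its last target. There are 200 camera calls.

## Task

Lock up the forme for printing: set every loose wooden relief block upright in a bay of the steel chase, one to a bay, flat on its floor. Then take the key from its stand, dip its tip briefly into the lubricant pot, at least 15 mm below the rim, and turn one of the chase's two slotted screws clockwise fully home, dip the key again in the same way and turn the other screw fully home, and hang the key back in its stand. Turn the screws only with the key, never with the fingers, do not tip the pot over, and leave the bottle, ink roller and mallet where they are.

Things in the scene. Friction and masses are not known exactly. Their poses are not given: they have to be found in the camera images.
- chase: Steel chase: flat tray fixed to the bench, 154 (its x) by 220 (its y) mm, walls 16 mm high; origin on the bench, z up, x away from the robot, y left. Four open bays lie side by side (y) in its far part; in front of them two jaw bars 15.5 mm high (x -28 to -14 mm), and the two slotted screws at x = -52, y = +52 and -52 mm. Turning a screw moves its jaw up to 6 mm towards the bays.
- bay1 (a point): Middle of the floor of bay 1 of the chase (1 is rightmost, -y), 5 mm above the bench; axes as the chase's. The bay is 72 mm long (x; 66 once the jaw, on its -x side, is home) and 45.5 mm wide (y), its walls and dividers 11 mm high above its floor.
- bay2 (a point): Middle of the floor of bay 2 of the chase (1 is rightmost, -y), 5 mm above the bench; axes as the chase's. The bay is 72 mm long (x; 66 once the jaw, on its -x side, is home) and 45.5 mm wide (y), its walls and dividers 11 mm high above its floor.
- bay3 (a point): Middle of the floor of bay 3 of the chase (1 is rightmost, -y), 5 mm above the bench; axes as the chase's. The bay is 72 mm long (x; 66 once the jaw, on its -x side, is home) and 45.5 mm wide (y), its walls and dividers 11 mm high above its floor.
- bay4 (a point): Middle of the floor of bay 4 of the chase (1 is rightmost, -y), 5 mm above the bench; axes as the chase's. The bay is 72 mm long (x; 66 once the jaw, on its -x side, is home) and 45.5 mm wide (y), its walls and dividers 11 mm high above its floor.
- block1: Loose wooden relief block, 62 (its x) by 38 (its y) mm and 45 mm high, about 90 g, two parallel bars in 3 mm relief on top; origin at the centre of its underside, z up. Starts upright on the bench; 3 or 4 of these blocks are present, any block fits any bay, either way round.
- block2: Loose wooden relief block, 62 (its x) by 38 (its y) mm and 45 mm high, about 90 g, a disc in 3 mm relief on top; origin at the centre of its underside, z up. Starts upright on the bench; 3 or 4 of these blocks are present, any block fits any bay, either way round.
- block3: Loose wooden relief block, 62 (its x) by 38 (its y) mm and 45 mm high, about 90 g, a diamond in 3 mm relief on top; origin at the centre of its underside, z up. Starts upright on the bench; 3 or 4 of these blocks are present, any block fits any bay, either way round.
- block4: Loose wooden relief block, 62 (its x) by 38 (its y) mm and 45 mm high, about 90 g, a cross in 3 mm relief on top; origin at the centre of its underside, z up. Starts upright on the bench; 3 or 4 of these blocks are present, any block fits any bay, either way round.
- key: Quoin key, upright, 141 mm long, 200 g; origin at the middle of the lower end of its blade, z up along the shank. Blade 26 (its x) by 6 (its y) mm, 20 mm high; round shank 12 mm thick; flange 50 (x) by 30 (y) mm from z = 85 to 91 mm; black flat handle 40 (x) by 14 (y) mm, z = 91 to 141 mm. Starts hanging in the stand.
- key_tip (a point): Middle of the lower end of the key's blade (the key's origin).
- stand: Key stand, a steel trestle fixed to the bench, 90 (its x) by 70 (its y) mm, 105 mm high; origin at the centre of its underside. Its top plate has a 36 (x) by 20 (y) mm rectangular opening in the middle, open below; the key hangs in it with its flange resting on the plate, blade along the stand's x (either way round) and key origin 20 mm above the bench.
- pot: Small open round metal pot of dry lubricant (shown empty), loose, 450 g, 72 mm across outside at the rim, at least 60 mm inside, 55 mm high, inner floor 6 mm up; origin at the centre of its underside.
- head_left: Brass slotted head of the chase's left (+y) quoin screw. Origin on the screw axis, 5 mm above the bench; its x axis lies along the slot, z up. The slot is 10 mm wide, 30 mm long, open at both ends, 12 mm deep: its bottom is 5 mm above this origin (10 mm above the bench) and the top of the head 17 mm above it.
- head_right: Brass slotted head of the chase's right (-y) quoin screw, same as the left one.
- quoin_left (a joint): Turn of the left screw, rad: grows clockwise seen from above, stop at 1.4 (fully home), starts between 0 and 0.25. Stiff: about 0.08 N m of friction, stays where it is left. The key has about 0.16 rad of play in the slot either way.
- quoin_right (a joint): Turn of the right screw, rad, as for the left one.
- bottle: Bystander: closed white bottle, 60 mm thick, 120 mm high; origin at the centre of its underside.
- roller: Bystander: rubber ink roller 100 mm wide with a wooden handle, lying; origin under the roller.
- mallet: Bystander: wooden mallet, head 60 by 110 by 60 mm, handle 170 mm, lying; origin under its head.
There are look-alikes about, which are no part of the job. Leave any purple look-alike of the stand alone.

How it is judged:
On the way, in this order (a step that is already met when the one before it is completed fails the run):
1. every block present stands upright on the floor of a bay, released (z of block1 in the frame of chase between 0.002 and 0.009 m and x of block1 in the frame of chase between 0.01 and 0.034 m and y of block1 in the frame of chase between -0.1 and 0.1 m and angle between each of block1, block2, block3, block4's own z axis and vertical below 0.1 rad and linear speed of each of block1, block2, block3, block4 below 0.05 m/s and contact force between the fingers and block1 below 0.5 N and z of block2 in the frame of chase between 0.002 and 0.009 m and x of block2 in the frame of chase between 0.01 and 0.034 m and y of block2 in the frame of chase between -0.1 and 0.1 m and contact force between the fingers and block2 below 0.5 N and z of block3 in the frame of chase between 0.002 and 0.009 m and x of block3 in the frame of chase between 0.01 and 0.034 m and y of block3 in the frame of chase between -0.1 and 0.1 m and contact force between the fingers and block3 below 0.5 N and z of block4 in the frame of chase between 0.002 and 0.009 m and x of block4 in the frame of chase between 0.01 and 0.034 m and y of block4 in the frame of chase between -0.1 and 0.1 m and contact force between the fingers and block4 below 0.5 N), for 0.2 s.
2. the key's tip is dipped into the pot, about 15 mm or more below the rim (horizontal distance between key_tip and pot below 0.022 m and z of key_tip in the frame of pot between 0 and 0.042 m and angle between pot's own z axis and vertical below 0.2 rad), for 0.2 s.
3. one screw is turned home (over 1.2 rad of 1.4) (value of joint any of quoin_left, quoin_right above 1.2 rad), for 0.1 s.
4. the key's tip is dipped into the pot again (all of step 2), for 0.2 s.
5. both screws are turned home (value of joint each of quoin_left, quoin_right above 1.2 rad), for 0.1 s.
At the end, for the whole second after the job is handed in: Every block present stands upright (within 0.1 rad) on the floor of a bay (within 4 mm) at rest, both screws are over 1.2 rad, the key hangs upright in its stand (within 10 to 12 mm of its middle, flange down within 5 mm), the pot stands upright (all of step 5 and z of block1 in the frame of chase between 0.002 and 0.009 m and x of block1 in the frame of chase between 0.01 and 0.034 m and y of block1 in the frame of chase between -0.1 and 0.1 m and angle between each of block1, block2, block3, block4's own z axis and vertical below 0.1 rad and linear speed of each of block1, block2, block3, block4, key below 0.05 m/s and z of block2 in the frame of chase between 0.002 and 0.009 m and x of block2 in the frame of chase between 0.01 and 0.034 m and y of block2 in the frame of chase between -0.1 and 0.1 m and z of block3 in the frame of chase between 0.002 and 0.009 m and x of block3 in the frame of chase between 0.01 and 0.034 m and y of block3 in the frame of chase between -0.1 and 0.1 m and z of block4 in the frame of chase between 0.002 and 0.009 m and x of block4 in the frame of chase between 0.01 and 0.034 m and y of block4 in the frame of chase between -0.1 and 0.1 m and x of key in the frame of stand between -0.012 and 0.012 m and y of key in the frame of stand between -0.01 and 0.01 m and z of key in the frame of stand between 0.015 and 0.025 m and angle between key's own z axis and vertical below 0.12 rad and angle between pot's own z axis and vertical below 0.2 rad); the robot touches nothing.
It fails at once if the bottle, ink roller or mallet is moved more than 3 cm (distance of any of bottle, roller, mallet from where it was at the start of the episode above 0.03 m).
It fails at once if the pot is tipped over (angle between pot's own z axis and vertical above 0.6 rad).
It fails at once if the fingers press on a screw head (contact force between the fingers and head_left above 3 N or contact force between the fingers and head_right above 3 N).
Of block1, block2, block3, block4 only 3 to 4 are there at a start; the rules pass over those that are not, and their reading is None.
At some moment in a run one of block1, block2, block3, block4, pot may be knocked a few centimetres aside while the robot is not near it.
It also fails if it takes over 192 s, if anything falls off the work surface, if the arm or the gripper's body presses on something with over 40 N, if the wrist force passes 120 N, or if a joint passes its speed limit or range.

## Working session

There is one attempt and no reset: what is moved stays moved. The work goes in short steps, Python scripts to look and compute and a tool call to move; the robot and the scene stay as the last step left them, time stands still between calls to the robot, and variables do not carry over. Pictures are saved under pics/ and viewed, at most 14 in all, crops included, and the job is handed in when it is done.

Besides the shell and the picture viewer there is one more tool, called after ">>>" in YAML: its name, and indented under it one key for each argument. step_arm: Moves the arm, as the interface text tells. Its arguments: {"type":"object","properties":{"increments":{"type":"array","items":{"type":"array"}},"fingers":{"type":"number"},"newtons":{"type":"number"}},"required":["increments"]}

```bash
mkdir -p pics
cat > h.py <<'E'
import numpy as np, cv2
from scipy.spatial.transform import Rotation as Ro
from plant import *
def snap(c,name=None):
    ci=camera_info(c); im=capture(c)
    if name: cv2.imwrite(f'pics/{name}.png',im[:,:,::-1])
    return im,ci
def world(ci,p): return np.array(ci['R']).T@(np.array(p)-np.array(ci['t']))
def pix(ci,X):
    c=np.array(ci['R'])@np.array(X)+np.array(ci['t']); return ci['fx']*c[0]/c[2]+ci['cx'],ci['fy']*c[1]/c[2]+ci['cy']
def ray(ci,u,v,z):
    d=np.array(ci['R']).T@np.array([(u-ci['cx'])/ci['fx'],(v-ci['cy'])/ci['fy'],1]); o=-np.array(ci['R']).T@np.array(ci['t'])
    return o+d*(z-o[2])/d[2]
def st():
    s=read_state(); print('t',round(s['time'],2),'p',np.round(s['tcp_pos'],4),'rpy',np.round(s['eef_rot'],3),'F',np.round(s['contact_force'],1),'op',round(s['opening'],4),'g',round(s['grip_force'],1)); return s
E
python3 - <<'E'
from h import *
st()
for c in ['top','side']:
    im,ci=snap(c,c+'0'); print(c,np.round(-np.array(ci['R']).T@ci['t'],3),ci['fx'])
    for q in ['chase','bay1','bay4','block1','block2','block3','block4','key_tip','key','stand','pot','head_left','head_right','bottle','roller','mallet']:
        for d in pinpoint(q,c): 
            if d['confidence']>.2: print(c,q,round(d['confidence'],2),np.round(world(ci,d['at']),3),np.round(pix(ci,world(ci,d['at']))))
E
```

```text
t 0.0 p [0.1429 0.608  0.2299] rpy [-3.14   0.     2.911] F [-0.4 -0.4 -0. ] op 0.0881 g 0.0
top [0.377 0.025 1.12 ] 414.87836939977643
top chase 0.87 [ 0.565  0.037 -0.001] [280. 212.]
top chase 0.73 [ 0.776  0.157 -0.001] [239. 137.]
top bay1 0.98 [0.584 0.014 0.005] [289. 205.]
top bay1 0.9 [ 0.587 -0.041  0.001] [308. 204.]
top bay1 0.83 [0.589 0.11  0.002] [253. 202.]
top bay1 0.71 [ 0.445 -0.282 -0.003] [397. 258.]
top bay1 0.58 [0.586 0.061 0.003] [271. 204.]
top bay4 0.98 [0.584 0.014 0.005] [289. 205.]
top bay4 0.9 [ 0.587 -0.041  0.001] [308. 204.]
top bay4 0.83 [0.589 0.11  0.002] [253. 202.]
top bay4 0.71 [ 0.445 -0.282 -0.003] [397. 258.]
top bay4 0.58 [0.586 0.061 0.003] [271. 204.]
top block1 0.96 [ 0.44  -0.38   0.001] [434. 261.]
top block1 0.89 [ 0.57  -0.398  0.002] [439. 213.]
top block1 0.78 [ 0.553 -0.256  0.002] [387. 218.]
top block1 0.66 [ 0.445 -0.286 -0.001] [399. 258.]
top block2 0.96 [ 0.44  -0.38   0.001] [434. 261.]
top block2 0.89 [ 0.57  -0.398  0.002] [439. 213.]
top block2 0.78 [ 0.553 -0.256  0.002] [387. 218.]
top block2 0.66 [ 0.445 -0.286 -0.001
[... 2393 characters left out ...]
tip 0.67 [0.462 0.308 0.023] [251. 163.]
side key 0.71 [0.467 0.308 0.019] [253. 164.]
side stand 0.88 [0.463 0.304 0.002] [252. 169.]
side stand 0.69 [0.317 0.329 0.005] [207. 166.]
side stand 0.59 [0.359 0.161 0.004] [217. 201.]
side pot 0.59 [ 0.608  0.267 -0.002] [299. 175.]
side head_left 0.63 [0.512 0.084 0.006] [271. 217.]
side head_right 0.51 [ 0.446 -0.281 -0.003] [249. 341.]
side head_right 0.49 [ 0.519 -0.017  0.006] [275. 244.]
side bottle 0.89 [ 0.783  0.153 -0.002] [361. 196.]
side bottle 0.74 [ 0.769 -0.142  0.   ] [381. 277.]
side roller 0.82 [ 0.767 -0.141 -0.001] [380. 277.]
side roller 0.54 [0.589 0.113 0.004] [297. 208.]
side mallet 0.91 [ 0.597  0.441 -0.002] [290. 143.]
```

View pics/top0.png

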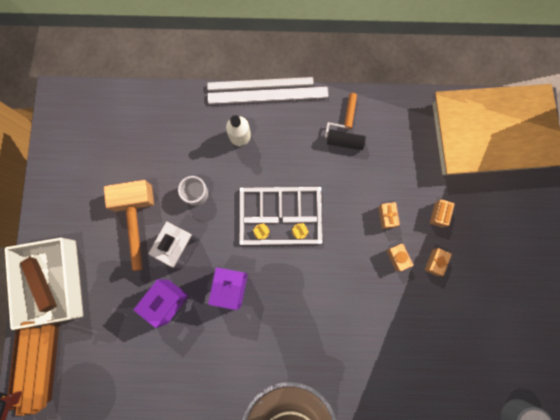

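View pics/side0.png

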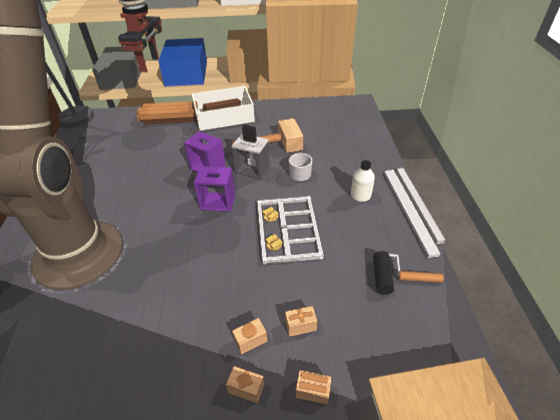

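>>> step_arm:
  increments:
    - [[0, 0, -10], [0, 0, 0.122]]
    - [[0, 0, -10], [0, 0, 0.122]]
    - [[0, 0, -10], [0, 0, 0.122]]
    - [[0, 0, -10], [0, 0, 0.122]]
    - [[0, 0, -10], [0, 0, 0.122]]

```text
time: 2.12
tcp_pos: [0.143, 0.6084, 0.2811]
eef_rot: [-3.142, -0.0, 2.295]
contact_force: [0.2, -0.6, 0.6]
opening: 0.0877
grip_force: 0.0
```

>>> step_arm:
  increments:
    - [[0, 0, -10], [0, 0, 0.122]]
    - [[0, 0, -10], [0, 0, 0.122]]
    - [[0, 0, -10], [0, 0, 0.122]]
    - [[0, 0, -10], [0, 0, 0.122]]
    - [[0, 0, -10], [0, 0, 0.122]]

```text
time: 2.53
tcp_pos: [0.1429, 0.6084, 0.3312]
eef_rot: [-3.142, -0.0, 1.685]
contact_force: [0.5, 0.2, -0.7]
opening: 0.0879
grip_force: 0.0
```

>>> step_arm:
  increments:
    - [[0, 0, 0], [0, 0, 0.12]]
    - [[-29, 25, 0], [0, 0, 0]]
    - [[-29, 25, 0], [0, 0, 0]]
    - [[-29, 25, 0], [0, 0, 0]]
    - [[-29, 25, 0], [0, 0, 0]]

```text
time: 2.95
tcp_pos: [0.2437, 0.4911, 0.3306]
eef_rot: [3.142, -0.0, 1.571]
contact_force: [1.1, 0.4, 1.1]
opening: 0.0877
grip_force: 0.0
```

>>> step_arm:
  increments:
    - [[-29, 25, 0], [0, 0, 0]]
    - [[-29, 25, 0], [0, 0, 0]]
    - [[-29, 25, 0], [0, 0, 0]]
    - [[-29, 25, 0], [0, 0, 0]]
    - [[-29, 25, 0], [0, 0, 0]]

```text
time: 3.37
tcp_pos: [0.3689, 0.3458, 0.331]
eef_rot: [3.141, -0.001, 1.571]
contact_force: [1.0, -0.5, 0.3]
opening: 0.0878
grip_force: 0.0
```

>>> step_arm:
  increments:
    - [[-29, 25, 0], [0, 0, 0]]
    - [[-29, 25, 0], [0, 0, 0]]
    - [[-29, 25, 0], [0, 0, 0]]
    - [[-29, 25, 0], [0, 0, 0]]
    - [[-29, 25, 0], [0, 0, 0]]

```text
time: 3.78
tcp_pos: [0.4939, 0.2008, 0.331]
eef_rot: [3.141, -0.001, 1.571]
contact_force: [0.7, 0.7, 1.8]
opening: 0.088
grip_force: 0.0
```

>>> step_arm:
  increments:
    - [[-40, 0, 0], [0, 0, 0]]
    - [[-40, 0, 0], [0, 0, 0]]
    - [[-40, 0, 0], [0, 0, 0]]
    - [[-40, 0, 0], [0, 0, 0]]

```text
time: 4.12
tcp_pos: [0.4927, 0.0405, 0.3307]
eef_rot: [3.141, -0.0, 1.571]
contact_force: [0.7, 1.0, -0.2]
opening: 0.088
grip_force: 0.0
```

Run:
```python
from h import *
st(); c='wrist'
im,ci=snap(c,'w1'); print(np.round(-np.array(ci['R']).T@ci['t'],3),np.round(ci['R'],2),ci['fx'])
for q in ['chase','bay1','head_left','head_right']:
    for d in pinpoint(q,c): 
        if d['confidence']>.2: print(c,q,round(d['confidence'],2),np.round(world(ci,d['at']),4),np.round(pix(ci,world(ci,d['at']))))
```

```text
t 4.12 p [0.4927 0.0405 0.3307] rpy [ 3.141 -0.     1.571] F [ 0.7  1.  -0.2] op 0.088 g 0.0
[0.494 0.113 0.483] [[ 1.    0.    0.  ]
 [-0.   -0.96  0.27]
 [ 0.   -0.27 -0.96]] 369.03518791891497
wrist chase 0.56 [ 5.60e-01  3.82e-02 -5.00e-04] [320. 166.]
wrist bay1 0.96 [0.5865 0.0647 0.0021] [342. 146.]
wrist bay1 0.85 [0.5834 0.1171 0.0056] [342. 104.]
wrist bay1 0.71 [0.5861 0.0133 0.0054] [340. 185.]
wrist bay1 0.62 [ 0.5898 -0.0423  0.0058] [341. 226.]
wrist bay1 0.22 [ 0.557  -0.2543 -0.0033] [311. 355.]
wrist head_left 0.81 [0.514  0.0875 0.0067] [286. 128.]
wrist head_right 0.71 [ 0.519  -0.019   0.0057] [289. 209.]
```

View pics/w1.png

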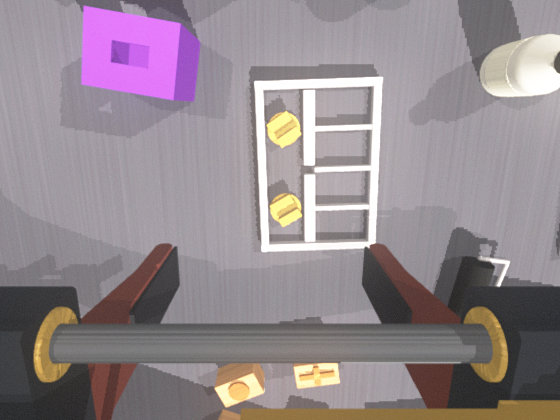

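>>> step_arm:
  increments:
    - [[-40, 0, 0], [0, 0, 0]]
    - [[-40, 0, 0], [0, 0, 0]]
    - [[-40, 0, 0], [0, 0, 0]]
    - [[-40, 0, 0], [0, 0, 0]]

```text
time: 4.7
tcp_pos: [0.4934, -0.1171, 0.3307]
eef_rot: [3.141, -0.0, 1.575]
contact_force: [1.5, 0.4, 0.0]
opening: 0.0879
grip_force: 0.0
```

>>> step_arm:
  increments:
    - [[-40, 0, 0], [0, 0, 0]]
    - [[-40, 0, 0], [0, 0, 0]]
    - [[-40, 0, 0], [0, 0, 0]]
    - [[-40, 0, 0], [0, 0, 0]]
    - [[-40, 0, 0], [0, 0, 0]]

```text
time: 5.12
tcp_pos: [0.4945, -0.3173, 0.3301]
eef_rot: [-3.141, -0.001, 1.575]
contact_force: [1.0, 0.8, 0.8]
opening: 0.0879
grip_force: 0.0
```

```bash
cat >> h.py <<'E'
from scipy.optimize import minimize
def boxpts(x,y,a,L,W,z0,z1):
    c,s=np.cos(a),np.sin(a)
    return [[x+c*u-s*v,y+s*u+c*v,z] for u in(-L/2,L/2) for v in(-W/2,W/2) for z in(z0,z1)]
def sil(ci,p,L,W,z0,z1):
    P=np.array([pix(ci,X) for X in boxpts(*p,L,W,z0,z1)],np.float32)
    h=cv2.convexHull(P)
    m=np.zeros((420*2,560*2),np.uint8); cv2.fillPoly(m,[np.round(h*2*16+8).astype(np.int32)],1,shift=4); return m
def fit(ci,mask,x,y,L,W,z0,z1,hull=True):
    m=mask.astype(np.uint8)
    if hull:
        cs,_=cv2.findContours(m,cv2.RETR_EXTERNAL,cv2.CHAIN_APPROX_NONE); c=max(cs,key=cv2.contourArea); m=np.zeros_like(m); cv2.fillPoly(m,[cv2.convexHull(c)],1)
    m=cv2.resize(m,(1120,840),interpolation=cv2.INTER_NEAREST)
    def f(q):
        s=sil(ci,(q[0]/100,q[1]/100,q[2]),L,W,z0,z1); return -(s&m).sum()/(s|m).sum()
    best=None
    for a0 in np.arange(0,np.pi,np.pi/8):
        sx=np.array([[x*100,y*100,a0]]*4); sx[1,0]+=.5; sx[2,1]+=.5; sx[3,2]+=.2
        r=minimize(f,sx[0],method='Nelder-Mead',options=dict(initial_simplex=sx,xatol=.005,fatol=1e-4,maxiter=120))
        if best is None or r.fun<best.fun: best=r
    q=best.x; return np.round([q[0]/100,q[1]/100,(q[2]+np.pi/2)%np.pi-np.pi/2,-best.fun],4)
E
python3 - <<'E'
from h import *
st(); c='wrist'
im,ci=snap(c,'w2')
ov=im.copy()
rs=trace('block1',c)
for d in rs:
    if d['confidence']<.3: continue
    m=d['region']; v,u=np.nonzero(m); X=ray(ci,u.mean(),v.mean(),.025)
    r=fit(ci,m,X[0],X[1],.062,.038,0,.045); print(round(d['confidence'],2),m.sum(),r)
    s=cv2.resize(sil(ci,r[:3],.062,.038,0,.045),(560,420),interpolation=cv2.INTER_NEAREST)
    cs,_=cv2.findContours(s,cv2.RETR_EXTERNAL,cv2.CHAIN_APPROX_NONE); cv2.drawContours(ov,cs,-1,(0,255,0),1)
cv2.imwrite('pics/w2o.png',ov[:,:,::-1])
im,ci=snap('top')
for q,L,W,h in [('chase',.154,.22,.016),('stand',.09,.07,.105)]:
  for d in trace(q,'top'):
    if d['confidence']<.3: continue
    m=d['region']; v,u=np.nonzero(m); X=ray(ci,u.mean(),v.mean(),h)
    print(q,round(d['confidence'],2),m.sum(),fit(ci,m,X[0],X[1],L,W,h-.01 if q=='stand' else 0,h))
E
```

```text
t 5.12 p [ 0.4945 -0.3173  0.3301] rpy [-3.141e+00 -1.000e-03  1.575e+00] F [1.  0.8 0.8] op 0.0879 g 0.0
0.7 1889 [ 0.5911 -0.1835 -0.4584 -0.    ]
0.68 1850 [ 0.6474 -0.4153  0.5333 -0.    ]
0.62 1714 [ 0.4759 -0.1978 -0.1473 -0.    ]
chase 0.75 4637 [ 0.3474  0.1045 -0.0692 -0.    ]
stand 0.71 1235 [ 0.4128  0.0537  0.1473 -0.    ]
stand 0.65 1114 [ 0.4922  0.1682 -0.6083 -0.    ]
stand 0.64 271 [ 0.4107  0.2496  1.5509 -0.    ]h.py:30: RuntimeWarning: overflow encountered in scalar negative
  s=sil(ci,(q[0]/100,q[1]/100,q[2]),L,W,z0,z1); return -(s&m).sum()/(s|m).sum()
```

View pics/w2o.png

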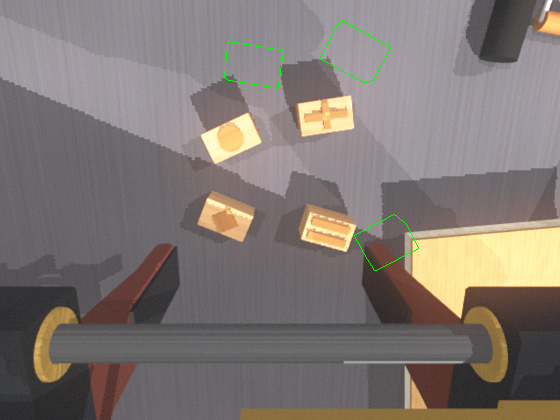

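```bash
sed -i 's/return -(s&m).sum()\/(s|m).sum()/return -float((s\&m).sum())\/float((s|m).sum())/' h.py
cat > blk.py <<'E'
from h import *
st(); im,ci=snap('wrist')
for d in trace('block1','wrist'):
    if d['confidence']<.2: continue
    m=d['region']; v,u=np.nonzero(m); X=ray(ci,u.mean(),v.mean(),.025)
    print(round(d['confidence'],2),m.sum(),fit(ci,m,X[0],X[1],.062,.038,0,.045))
E
python3 blk.py
python3 - <<'E'
from h import *
im,ci=snap('top')
for q,L,W,h in [('chase',.154,.22,.016),('stand',.09,.07,.105)]:
  for d in trace(q,'top'):
    if d['confidence']<.3: continue
    m=d['region']; v,u=np.nonzero(m); X=ray(ci,u.mean(),v.mean(),h)
    print(q,round(d['confidence'],2),m.sum(),np.round(X,3),fit(ci,m,X[0],X[1],L,W,h-.01 if q=='stand' else 0,h))
E
```

```text
t 5.37 p [ 0.494  -0.316   0.3299] rpy [-3.141e+00 -1.000e-03  1.573e+00] F [1.1 0.7 0.3] op 0.0877 g 0.0
0.97 1708 [ 0.4495 -0.2795  0.4318  0.9529]
0.84 1789 [ 0.5688 -0.3953 -0.297   0.9445]
0.83 1824 [ 0.5592 -0.2537  0.1479  0.9655]
0.64 1869 [ 0.4391 -0.3801 -0.3973  0.963 ]
chase 0.96 4595 [0.552 0.035 0.016] [0.5541 0.0359 0.0269 0.9849]
stand 0.95 1035 [0.455 0.291 0.105] [0.4578 0.297  1.0597 0.7872]
stand 0.92 1226 [0.357 0.159 0.105] [ 0.3581  0.1579 -0.1523  0.8833]
stand 0.59 1572 [0.321 0.317 0.105] [ 0.3214  0.3197 -0.547   0.7487]
```

>>> step_arm:
  increments:
    - [[0, 0, 0], [0, 0, -0.108]]
    - [[0, 0, 0], [0, 0, -0.108]]
    - [[0, 0, 0], [0, 0, -0.107]]
    - [[0, 0, 0], [0, 0, -0.107]]

```text
time: 5.95
tcp_pos: [0.4935, -0.3164, 0.3309]
eef_rot: [3.141, -0.0, 2.008]
contact_force: [0.5, -0.1, -0.1]
opening: 0.0878
grip_force: 0.0
```

>>> step_arm:
  increments:
    - [[10.4, -5, 38], [0, 0, 0]]
    - [[10.4, -5, 38], [0, 0, 0]]
    - [[10.4, -5, 38], [0, 0, 0]]
    - [[10.3, -5, 38], [0, 0, 0]]
    - [[10.3, -5.1, 38], [0, 0, 0]]

```text
time: 6.37
tcp_pos: [0.4486, -0.2795, 0.1396]
eef_rot: [3.14, 0.001, 2.003]
contact_force: [0.9, 0.2, -0.2]
opening: 0.088
grip_force: 0.0
```

```bash
cat > plan.py <<'E'
# plan.py x y z yaw : tool-axis shift from here (after turning to yaw)
import sys
from h import *
s=st(); x,y,z,w=map(float,sys.argv[1:5]); p=s['tcp_pos']; dy=w-s['eef_rot'][2]; dy=(dy+np.pi)%(2*np.pi)-np.pi
d=np.array([x,y,z])-p; R=np.diag([1,1,1]); c,sn=np.cos(w),np.sin(w)
print('turn tool z',round(-dy,3),'shift',np.round(1000*np.array([c*d[0]+sn*d[1],sn*d[0]-c*d[1],-d[2]]),1))
E
python3 plan.py .4495 -.2795 .025 2.003
python3 - <<'E'
from h import *
im=cv2.imread('pics/w1.png'); ci=dict(camera_info('wrist'))
# w1 camera: tcp (.4927,.0405,.3307), yaw 1.571 ; offset from camera_info in tool frame now
s=read_state(); Rt=Ro.from_euler('xyz',s['eef_rot']).as_matrix(); C=-np.array(ci['R']).T@ci['t']
o=Rt.T@(C-s['tcp_pos']); Rc=np.array(ci['R'])@Rt
R1=Ro.from_euler('xyz',[3.141,0,1.571]).as_matrix(); ci['R']=Rc@R1.T; C1=np.array([.4927,.0405,.3307])+R1@o; ci['t']=-ci['R']@C1
print(o,C1)
g=cv2.cvtColor(im,cv2.COLOR_BGR2HSV); m=((g[:,:,2]>170)&(g[:,:,1]<40)); m[:, :240]=0; m[:,395:]=0; m[262:]=0
r=fit(ci,m,.554,.036,.154,.22,0,.016); print('chase box',r)
# profiles: sample along chase axes at z=.016
a=r[2]; ex=np.array([np.cos(a),np.sin(a),0]); ey=np.array([-np.sin(a),np.cos(a),0]); o0=np.array([r[0],r[1],.016])
gr=g[:,:,2].astype(np.float32)
def prof(o,e,rng):
    return np.array([gr[int(round(pix(ci,o+e*t)[1])),int(round(pix(ci,o+e*t)[0]))]>170 for t in rng])
rng=np.arange(-.12,.12,.0005)
for lab,o,e in [('y at x+40',o0+.04*ex,ey),('x at y+50',o0+.0*ex+.03*ey,ex),('x y-30',o0-.03*ey,ex),('x y0',o0-.015*ey,ex)]:
    b=prof(o,e,rng); k=np.nonzero(np.diff(b.astype(int)))[0]; print(lab,np.round(rng[k]*1000,1))
E
```

```text
t 6.37 p [ 0.4486 -0.2795  0.1396] rpy [3.140e+00 1.000e-03 2.003e+00] F [ 0.9  0.2 -0.2] op 0.088 g 0.0
turn tool z -0.0 shift [ -0.4   0.8 114.6]
[ 0.0724575   0.00143331 -0.15272057] [0.49402804 0.11295777 0.48342139]
chase box [0.5581 0.0421 0.0595 0.8307]
y at x+40 [-118.5 -105.5  -93.   -86.   -62.5  -52.5  -42.   -13.   -11.5   -2.5
    8.5   37.5   39.5   48.    60.    88.5   92.   103. ]
x at y+50 [-108.5 -106.  -101.   -97.5  -96.   -93.5  -79.5  -68.5  -59.5  -27.
  -22.    51.5   63.    75.5   76.5   91.5   94.   101.5  102.5  114. ]
x y-30 [-112.5 -111.  -104.5  -99.5  -98.   -95.5  -94.   -93.   -81.   -71.
  -42.5  -32.   -23.    51.    61.    74.    75.5   87.    88.    89.5
   92.    98.5   99.5  101.   102.5  107.5  112.5  114.   115.   117.5]
x y0 [-103.5  -99.5  -97.   -93.   -81.5  -68.5  -67.5  -50.5  -49.5  -30.
  -22.5   -7.    -4.5   52.    62.    73.5   75.   100.5  102.   107.
  108.   112.   116. ]
```

>>> step_arm:
  increments:
    - [[0, 0, 30], [0, 0, 0]]
    - [[0, 0, 30], [0, 0, 0]]
    - [[0, 0, 30], [0, 0, 0]]
    - [[0, 0.8, 24.6], [0, 0, 0]]
    - [[0, 0, 0], [0, 0, 0]]

```text
time: 6.78
tcp_pos: [0.4476, -0.278, 0.0224]
eef_rot: [-3.138, -0.005, 2.003]
contact_force: [-1.1, 0.3, -0.1]
opening: 0.0879
grip_force: 0.0
```

>>> step_arm:
  increments:
    - [[0, 0, 0], [0, 0, 0]]
    - [[0, 0, 0], [0, 0, 0]]
    - [[0, 0, 0], [0, 0, 0]]
    - [[0, 0, 0], [0, 0, 0]]
    - [[0, 0, 0], [0, 0, 0]]
  fingers: 0
  newtons: 30

```text
time: 7.2
tcp_pos: [0.4502, -0.281, 0.0275]
eef_rot: [3.14, 0.002, 2.001]
contact_force: [-1.6, 1.0, 7.7]
opening: 0.0619
grip_force: 30.0
```

>>> step_arm:
  increments:
    - [[0, 0, -20], [0, 0, 0]]
    - [[0, 0, -30], [0, 0, 0]]
    - [[0, 0, -30], [0, 0, 0]]
    - [[0, 0, -30], [0, 0, 0]]
    - [[0, 0, -20], [0, 0, 0]]

```text
time: 7.62
tcp_pos: [0.4498, -0.2812, 0.1591]
eef_rot: [3.139, 0.002, 2.0]
contact_force: [-0.3, -0.2, -1.3]
opening: 0.0617
grip_force: 30.0
```

>>> step_arm:
  increments:
    - [[0, 0, 0], [0, 0, 0.108]]
    - [[0, 0, 0], [0, 0, 0.108]]
    - [[0, 0, 0], [0, 0, 0.107]]
    - [[0, 0, 0], [0, 0, 0.107]]

```text
time: 7.95
tcp_pos: [0.4494, -0.2804, 0.1568]
eef_rot: [3.14, -0.0, 1.566]
contact_force: [0.2, -0.5, -2.1]
opening: 0.0617
grip_force: 30.0
```

>>> step_arm:
  increments:
    - [[35, 18, -18], [0, 0, 0]]
    - [[35, 18, -18], [0, 0, 0]]
    - [[35, 18, -18], [0, 0, 0]]
    - [[35, 18, -18], [0, 0, 0]]
    - [[35, 18, -18], [0, 0, 0]]

```text
time: 8.37
tcp_pos: [0.5362, -0.1104, 0.2442]
eef_rot: [3.141, -0.001, 1.57]
contact_force: [1.9, -1.5, -0.9]
opening: 0.0618
grip_force: 30.0
```

>>> step_arm:
  increments:
    - [[35, 18, 0], [0, 0, 0]]
    - [[35, 18, 0], [0, 0, 0]]
    - [[0, 0, 0], [0, 0, 0]]

```text
time: 8.62
tcp_pos: [0.5751, -0.0324, 0.2426]
eef_rot: [3.14, -0.003, 1.582]
contact_force: [1.0, 1.8, -1.8]
opening: 0.0619
grip_force: 30.0
```

Run:
```python
from h import *
st(); im,ci=snap('wrist','w3')
for d in trace('chase','wrist')[:2]:
    m=d['region']; v,u=np.nonzero(m); print(d['confidence'],m.sum(),u.min(),u.max(),v.min(),v.max())
    print(fit(ci,m,.555,.037,.154,.22,0,.016))
    cv2.imwrite('pics/m3.png',m.astype(np.uint8)*255)
for q in ['chase','bay1','head_left']:
    for d in pinpoint(q,'wrist'): 
        if d['confidence']>.2: print(q,round(d['confidence'],2),np.round(world(ci,d['at']),4))
import pickle; pickle.dump(ci,open('ci3.pkl','wb'))
```

```text
t 8.62 p [ 0.5751 -0.0324  0.2426] rpy [ 3.140e+00 -3.000e-03  1.582e+00] F [ 1.   1.8 -1.8] op 0.0619 g 30.0
0.78 33150 164 328 0 219
[0.5555 0.0384 0.0371 0.9911]
chase 0.91 [0.5622 0.0378 0.0006]
bay1 0.89 [0.586  0.112  0.0082]
bay1 0.7 [ 0.5902 -0.0442  0.0054]
bay1 0.56 [0.5863 0.014  0.0059]
bay1 0.56 [0.5869 0.0655 0.0028]
head_left 0.81 [0.5125 0.0856 0.0053]
head_left 0.59 [0.5613 0.0371 0.0019]
```

View pics/w3.png

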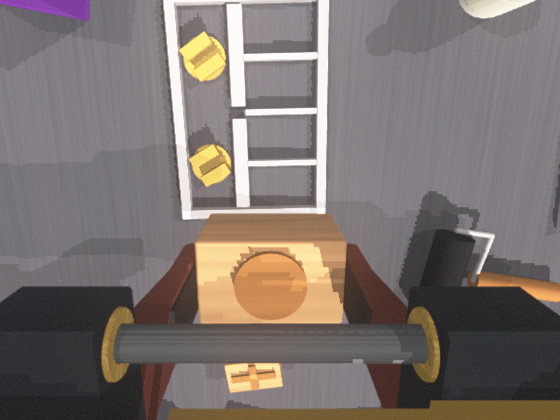

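Run:
```python
from h import *
import pickle; ci=pickle.load(open('ci3.pkl','rb')); im=cv2.imread('pics/w3.png').astype(int).sum(2)//3
o=np.array([.5555,.0384,.016]); 
for a in (.030,.037):
  ex=np.array([np.cos(a),np.sin(a),0]); ey=np.array([-np.sin(a),np.cos(a),0])
  def prof(o,e,lo,hi):
    r=np.arange(lo,hi,.0005); P=[pix(ci,o+e*t) for t in r]
    b=np.array([im[int(round(v)),int(round(u))]>165 if 0<=v<420 else 0 for u,v in P]).astype(int); k=np.nonzero(np.diff(b))[0]
    return [(round(r[i]*1000,1),'+' if b[i+1] else '-') for i in k]
  for y in (-.07,-.02,.04,.08): print(a,'x@',y,prof(o+ey*y,ex,-.085,.085))
  for x in (.02,.045): print(a,'y@',x,prof(o+ex*x,ey,-.115,.115))
```

```text
0.03 x@ -0.07 [(np.float64(-76.0), '+'), (np.float64(-64.5), '-'), (np.float64(-51.5), '+'), (np.float64(-32.0), '-'), (np.float64(-18.5), '+'), (np.float64(-3.5), '-'), (np.float64(66.0), '+'), (np.float64(76.5), '-')]
0.03 x@ -0.02 [(np.float64(-76.5), '+'), (np.float64(-64.5), '-'), (np.float64(-18.0), '+'), (np.float64(-4.0), '-'), (np.float64(66.5), '+'), (np.float64(76.5), '-')]
0.03 x@ 0.04 [(np.float64(-77.0), '+'), (np.float64(-65.5), '-'), (np.float64(-61.0), '+'), (np.float64(-52.0), '-'), (np.float64(-51.0), '+'), (np.float64(-24.0), '-'), (np.float64(-19.5), '+'), (np.float64(-4.0), '-'), (np.float64(66.5), '+'), (np.float64(76.0), '-')]
0.03 x@ 0.08 [(np.float64(-77.5), '+'), (np.float64(-65.0), '-'), (np.float64(-19.0), '+'), (np.float64(-4.0), '-'), (np.float64(66.0), '+'), (np.float64(76.5), '-')]
0.03 y@ 0.02 [(np.float64(-108.0), '+'), (np.float64(-102.5), '-'), (np.float64(-57.5), '+'), (np.float64(-50.5), '-'), (np.float64(-5.5), '+'), (np.float64(0.5), '-'), (np.float64(45.0), '+'), (np.float64(52.0), '-'), (np.float64(95.0), '+'), (np.float64(97.0), '-')]
0.03 
[... 935 characters left out ...]
 0.08 [(np.float64(-77.0), '+'), (np.float64(-64.5), '-'), (np.float64(-18.5), '+'), (np.float64(-3.5), '-'), (np.float64(66.5), '+'), (np.float64(77.0), '-')]
0.037 y@ 0.02 [(np.float64(-108.0), '+'), (np.float64(-102.5), '-'), (np.float64(-57.5), '+'), (np.float64(-50.5), '-'), (np.float64(-5.5), '+'), (np.float64(0.0), '-'), (np.float64(45.0), '+'), (np.float64(52.0), '-'), (np.float64(95.0), '+'), (np.float64(97.0), '-')]
0.037 y@ 0.045 [(np.float64(-109.0), '+'), (np.float64(-102.0), '-'), (np.float64(-57.5), '+'), (np.float64(-51.0), '-'), (np.float64(-6.0), '+'), (np.float64(0.5), '-'), (np.float64(45.0), '+'), (np.float64(51.5), '-'), (np.float64(94.5), '+'), (np.float64(96.5), '-')]
```

```bash
python3 - <<'E'
from h import *
import pickle; ci=pickle.load(open('ci3.pkl','rb'))
zb=.2426-.0255; zt=zb+.042
for u,v,z in [(205,213,zb),(332,213,zb),(197,240,zt),(344,240,zt),(200,323,zt),(338,323,zt),(270,213,zb),(270,240,zt),(268,323,zt)]: print(u,v,np.round(ray(ci,u,v,z),4))
E
python3 plan.py .584 .1141 .08 1.604
```

```text
205 213 [ 0.5435 -0.0112  0.2171]
332 213 [ 0.6074 -0.0105  0.2171]
197 240 [ 0.5475 -0.0102  0.2591]
344 240 [ 0.6052 -0.0095  0.2591]
200 323 [ 0.5473 -0.047   0.2591]
338 323 [ 0.6051 -0.0464  0.2591]
270 213 [ 0.5762 -0.0108  0.2171]
270 240 [ 0.5762 -0.0098  0.2591]
268 323 [ 0.5758 -0.0467  0.2591]
t 8.87 p [ 0.5712 -0.0438  0.243 ] rpy [3.142 0.    1.569] F [-0.4 -0.4 -1.1] op 0.0616 g 30.0
turn tool z -0.035 shift [157.4  18.  163. ]
```

>>> step_arm:
  increments:
    - [[0, 0, 0], [0, 0, -0.035]]
    - [[31, 4, 0], [0, 0, 0]]
    - [[31, 4, 10], [0, 0, 0]]
    - [[31, 4, 20], [0, 0, 0]]
    - [[31, 3, 30], [0, 0, 0]]

```text
time: 9.28
tcp_pos: [0.584, 0.0807, 0.1856]
eef_rot: [3.137, -0.002, 1.602]
contact_force: [0.7, 0.7, -0.9]
opening: 0.0618
grip_force: 30.0
```

>>> step_arm:
  increments:
    - [[20, 2, 30], [0, 0, 0]]
    - [[11.4, 1, 30], [0, 0, 0]]
    - [[0, 0, 23], [0, 0, 0]]
    - [[0, 0, 0], [0, 0, 0]]
    - [[0, 0, 0], [0, 0, 0]]

```text
time: 9.7
tcp_pos: [0.584, 0.1106, 0.1007]
eef_rot: [-3.14, 0.001, 1.603]
contact_force: [0.7, -0.7, -1.3]
opening: 0.0622
grip_force: 30.0
```

```bash
python3 plan.py .584 .112 .032 1.604
python3 - <<'E'
from h import *
im,ci=snap('wrist','w4')
E
```

```text
t 9.7 p [0.584  0.1106 0.1007] rpy [-3.140e+00  1.000e-03  1.603e+00] F [ 0.7 -0.7 -1.3] op 0.0622 g 30.0
turn tool z -0.001 shift [ 1.4  0.1 68.7]
```

View pics/w4.png

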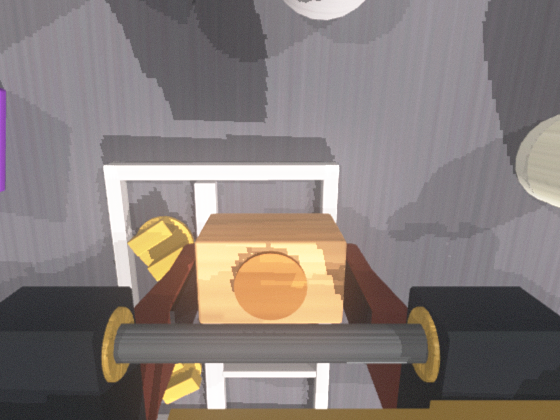

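>>> step_arm:
  increments:
    - [[0.7, 0, 25], [0, 0, 0]]
    - [[0, 0, 20], [0, 0, 0]]
    - [[0, 0, 12], [0, 0, 0]]
    - [[0, 0, 8], [0, 0, 0]]
    - [[0, 0, 4], [0, 0, 0]]

```text
time: 10.17
tcp_pos: [0.5849, 0.1127, 0.0323]
eef_rot: [3.141, -0.0, 1.605]
contact_force: [-12.9, -1.5, 44.1]
opening: 0.0618
grip_force: 30.0
```

>>> step_arm:
  increments:
    - [[0, 0, 1], [0, 0, 0]]
    - [[0, 0, 0], [0, 0, 0]]
    - [[0, 0, 0], [0, 0, 0]]

```text
time: 10.42
tcp_pos: [0.5852, 0.1128, 0.0323]
eef_rot: [3.14, -0.0, 1.605]
contact_force: [-3.0, -0.5, 7.5]
opening: 0.0617
grip_force: 30.0
```

>>> step_arm:
  increments:
    - [[0, 0, 0], [0, 0, 0]]
    - [[0, 0, 0], [0, 0, 0]]
    - [[0, 0, 0], [0, 0, 0]]
    - [[0, 0, -25], [0, 0, 0]]
    - [[0, 0, -35], [0, 0, 0]]
  fingers: 76

```text
time: 10.83
tcp_pos: [0.5825, 0.1132, 0.089]
eef_rot: [-3.137, 0.002, 1.606]
contact_force: [0.1, 0.9, -0.4]
opening: 0.0759
grip_force: 0.0
```

>>> step_arm:
  increments:
    - [[0, 0, -35], [0, 0, 0]]
    - [[-10, -5, -35], [0, 0, 0]]
    - [[-30, -10, -35], [0, 0, 0]]
    - [[-40, -12, -10], [0, 0, 0]]
    - [[-40, -12, 0], [0, 0, 0]]
  fingers: 87.8

```text
time: 11.25
tcp_pos: [0.5526, -0.0034, 0.2045]
eef_rot: [3.136, -0.001, 1.609]
contact_force: [0.8, -0.2, -0.8]
opening: 0.0878
grip_force: 0.0
```

>>> step_arm:
  increments:
    - [[-40, 0, 0], [0, 0, 0]]
    - [[-40, 0, 0], [0, 0, 0]]
    - [[-40, 0, 0], [0, 0, 0]]
    - [[-40, 0, 0], [0, 0, 0]]
    - [[-40, 0, 0], [0, 0, 0]]

```text
time: 11.67
tcp_pos: [0.558, -0.2047, 0.2017]
eef_rot: [3.141, -0.0, 1.606]
contact_force: [1.3, -0.2, 0.0]
opening: 0.0878
grip_force: 0.0
```

>>> step_arm:
  increments:
    - [[-40, 0, 0], [0, 0, 0]]
    - [[-20, 0, 0], [0, 0, 0]]
    - [[0, 0, 0], [0, 0, 0]]
    - [[0, 0, 0], [0, 0, 0]]
    - [[0, 0, 0], [0, 0, 0]]

```text
time: 12.08
tcp_pos: [0.5603, -0.2619, 0.2011]
eef_rot: [-3.141, -0.001, 1.606]
contact_force: [0.4, -0.1, -0.3]
opening: 0.0877
grip_force: 0.0
```

```bash
python3 blk.py; python3 plan.py .5592 -.2537 .025 1.7187
```

```text
t 12.08 p [ 0.5603 -0.2619  0.2011] rpy [-3.141e+00 -1.000e-03  1.606e+00] F [ 0.4 -0.1 -0.3] op 0.0877 g 0.0
0.97 389 [ 0.4739 -0.4015  1.1223  0.083 ]
0.86 3356 [ 0.5603 -0.2529  0.167   0.9543]
0.8 1997 [ 0.5704 -0.3814  0.2953  0.548 ]
t 12.18 p [ 0.5606 -0.261   0.2012] rpy [-3.141e+00 -1.000e-03  1.608e+00] F [ 0.9  0.9 -0.9] op 0.0879 g 0.0
turn tool z -0.11 shift [  7.4  -0.3 176.2]
```

>>> step_arm:
  increments:
    - [[0, 0, 0], [0, 0, -0.12]]
    - [[8, -1, 30], [0, 0, 0]]
    - [[0, 0, 38], [0, 0, 0]]
    - [[0, 0, 38], [0, 0, 0]]
    - [[0, 0, 38], [0, 0, 0]]

```text
time: 12.6
tcp_pos: [0.5588, -0.2529, 0.0564]
eef_rot: [3.14, -0.0, 1.729]
contact_force: [0.6, 0.7, -0.3]
opening: 0.0883
grip_force: 0.0
```

>>> step_arm:
  increments:
    - [[0, 0, 22], [0, 0, 0]]
    - [[0, 0, 10], [0, 0, 0]]
    - [[0, 0, 0], [0, 0, 0]]
    - [[0, 0, 0], [0, 0, 0]]

```text
time: 12.93
tcp_pos: [0.5585, -0.2548, 0.0262]
eef_rot: [3.141, 0.0, 1.727]
contact_force: [0.3, -0.2, 1.0]
opening: 0.0881
grip_force: 0.0
```

>>> step_arm:
  increments:
    - [[0, 0, 0], [0, 0, 0]]
    - [[0, 0, 0], [0, 0, 0]]
    - [[0, 0, 0], [0, 0, 0]]
    - [[0, 0, 0], [0, 0, 0]]
    - [[0, 0, 0], [0, 0, 0]]
  fingers: 0
  newtons: 30

```text
time: 13.35
tcp_pos: [0.5585, -0.2553, 0.0263]
eef_rot: [3.14, 0.0, 1.726]
contact_force: [-1.4, 1.5, 5.1]
opening: 0.0618
grip_force: 30.0
```

>>> step_arm:
  increments:
    - [[0, 0, -20], [0, 0, 0]]
    - [[0, 0, -30], [0, 0, 0]]
    - [[0, 0, -30], [0, 0, 0]]
    - [[0, 0, -20], [0, 0, 0.12]]
    - [[0, 0, 0], [0, 0, 0]]

```text
time: 13.77
tcp_pos: [0.5598, -0.2565, 0.1297]
eef_rot: [3.135, 0.002, 1.599]
contact_force: [0.6, -0.4, -0.6]
opening: 0.0619
grip_force: 30.0
```

```bash
python3 plan.py .5856 .0626 .10 1.604
```

```text
t 13.77 p [ 0.5598 -0.2565  0.1297] rpy [3.135e+00 2.000e-03 1.599e+00] F [ 0.6 -0.4 -0.6] op 0.0619 g 30.0
turn tool z -0.005 shift [318.1  36.4  29.7]
```

>>> step_arm:
  increments:
    - [[20, 3, 0], [0, 0, 0]]
    - [[39, 4, 0], [0, 0, 0]]
    - [[39, 4, 0], [0, 0, 0]]
    - [[39, 5, 0], [0, 0, 0]]
    - [[39, 4, 0], [0, 0, 0]]

```text
time: 14.18
tcp_pos: [0.5712, -0.0768, 0.1247]
eef_rot: [-3.141, -0.0, 1.607]
contact_force: [1.4, 0.8, -0.9]
opening: 0.0614
grip_force: 30.0
```

>>> step_arm:
  increments:
    - [[39, 4, 0], [0, 0, 0]]
    - [[39, 4, 0], [0, 0, 0]]
    - [[39, 4, 10], [0, 0, 0]]
    - [[23, 4, 20], [0, 0, 0]]
    - [[0, 0, 0], [0, 0, 0]]

```text
time: 14.6
tcp_pos: [0.5808, 0.0698, 0.0913]
eef_rot: [-3.136, -0.002, 1.617]
contact_force: [-1.4, 0.8, -0.7]
opening: 0.0618
grip_force: 30.0
```

>>> step_arm:
  increments:
    - [[0, 0, 0], [0, 0, 0]]
    - [[0, 0, 0], [0, 0, 0]]

```text
time: 14.77
tcp_pos: [0.5825, 0.0607, 0.095]
eef_rot: [-3.141, 0.001, 1.606]
contact_force: [0.4, -1.0, -0.3]
opening: 0.0618
grip_force: 30.0
```

```bash
python3 plan.py .5856 .0606 .0325 1.604
```

```text
t 14.77 p [0.5825 0.0607 0.095 ] rpy [-3.141e+00  1.000e-03  1.606e+00] F [ 0.4 -1.  -0.3] op 0.0618 g 30.0
turn tool z 0.002 shift [-0.2  3.1 62.5]
```

>>> step_arm:
  increments:
    - [[0, 3, 22], [0, 0, 0]]
    - [[0, 0, 15], [0, 0, 0]]
    - [[0, 0, 12], [0, 0, 0]]
    - [[0, 0, 8], [0, 0, 0]]
    - [[0, 0, 4], [0, 0, 0]]

```text
time: 15.18
tcp_pos: [0.5855, 0.0607, 0.0337]
eef_rot: [-3.141, 0.0, 1.604]
contact_force: [-0.9, -0.6, -1.4]
opening: 0.0616
grip_force: 30.0
```

>>> step_arm:
  increments:
    - [[0, 0, 1.5], [0, 0, 0]]
    - [[0, 0, 0], [0, 0, 0]]
    - [[0, 0, 0], [0, 0, 0]]

```text
time: 15.43
tcp_pos: [0.5863, 0.0618, 0.0335]
eef_rot: [3.141, -0.0, 1.606]
contact_force: [0.1, -0.1, -2.2]
opening: 0.0617
grip_force: 30.0
```

>>> step_arm:
  increments:
    - [[0, 0, 1.5], [0, 0, 0]]
    - [[0, 0, 1], [0, 0, 0]]
    - [[0, 0, 0], [0, 0, 0]]

```text
time: 15.68
tcp_pos: [0.5863, 0.0621, 0.0313]
eef_rot: [3.141, -0.001, 1.606]
contact_force: [-1.6, 1.0, 4.9]
opening: 0.0618
grip_force: 30.0
```

>>> step_arm:
  increments:
    - [[0, 0, 0], [0, 0, 0]]
    - [[0, 0, 0], [0, 0, 0]]
    - [[0, 0, 0], [0, 0, 0]]
    - [[0, 0, -25], [0, 0, 0]]
    - [[0, 0, -35], [0, 0, 0]]
  fingers: 76

```text
time: 16.1
tcp_pos: [0.5837, 0.0619, 0.0885]
eef_rot: [-3.136, 0.001, 1.606]
contact_force: [1.6, -0.2, -0.3]
opening: 0.0761
grip_force: 0.0
```

>>> step_arm:
  increments:
    - [[0, 0, -35], [0, 0, 0]]
    - [[-10, -2, -35], [0, 0, 0]]
    - [[-30, -4, -35], [0, 0, 0]]
    - [[-40, -6, -10], [0, 0, 0]]
    - [[-40, -6, 0], [0, 0, 0]]
  fingers: 87.8

```text
time: 16.52
tcp_pos: [0.574, -0.0561, 0.2052]
eef_rot: [3.136, -0.0, 1.609]
contact_force: [-0.0, 0.3, -0.4]
opening: 0.0881
grip_force: 0.0
```

>>> step_arm:
  increments:
    - [[-40, 0, 0], [0, 0, 0]]
    - [[-40, 0, 0], [0, 0, 0]]
    - [[-40, 0, 0], [0, 0, 0]]
    - [[-40, 0, 0], [0, 0, 0]]
    - [[-40, 0, 0], [0, 0, 0]]

```text
time: 16.93
tcp_pos: [0.5791, -0.2571, 0.2019]
eef_rot: [3.141, -0.0, 1.606]
contact_force: [0.7, 0.2, -0.3]
opening: 0.0879
grip_force: 0.0
```

>>> step_arm:
  increments:
    - [[-40, 0, 0], [0, 0, 0]]
    - [[-40, 0, 0], [0, 0, 0]]
    - [[-20, 0, 0], [0, 0, 0]]
    - [[0, 0, 0], [0, 0, 0]]
    - [[0, 0, 0], [0, 0, 0]]

```text
time: 17.35
tcp_pos: [0.5819, -0.3569, 0.2015]
eef_rot: [-3.141, 0.0, 1.603]
contact_force: [0.3, 1.5, -1.1]
opening: 0.0875
grip_force: 0.0
```

>>> step_arm:
  increments:
    - [[0, 0, 0], [0, 0, 0.11]]
    - [[0, 0, 0], [0, 0, 0.11]]
    - [[0, 0, 0], [0, 0, 0.11]]
    - [[0, 0, 0], [0, 0, 0]]
    - [[0, 0, 0], [0, 0, 0]]

```text
time: 17.77
tcp_pos: [0.5835, -0.3534, 0.2016]
eef_rot: [-3.141, -0.001, 1.281]
contact_force: [0.7, 0.9, -0.0]
opening: 0.0878
grip_force: 0.0
```

```bash
python3 blk.py; python3 plan.py .5688 -.3953 .025 1.274
```

```text
t 17.77 p [ 0.5835 -0.3534  0.2016] rpy [-3.141e+00 -1.000e-03  1.281e+00] F [ 0.7  0.9 -0. ] op 0.0878 g 0.0
0.89 2527 [ 0.4391 -0.3695  0.262   0.7262]
0.75 3519 [ 0.57   -0.3947 -0.2862  0.9676]
t 17.87 p [ 0.5833 -0.3541  0.2019] rpy [-3.141e+00 -1.000e-03  1.281e+00] F [ 0.6 -0.3 -0.3] op 0.0879 g 0.0
turn tool z 0.007 shift [-43.6  -1.8 176.9]
```

>>> step_arm:
  increments:
    - [[-20, -1, 20], [0, 0, 0]]
    - [[-22, -1, 38], [0, 0, 0]]
    - [[0, 0, 38], [0, 0, 0]]
    - [[0, 0, 38], [0, 0, 0]]
    - [[0, 0, 30], [0, 0, 0]]

```text
time: 18.28
tcp_pos: [0.5684, -0.3932, 0.0372]
eef_rot: [-3.14, -0.001, 1.278]
contact_force: [1.0, 0.1, -0.8]
opening: 0.0878
grip_force: 0.0
```

>>> step_arm:
  increments:
    - [[0, 0, 12], [0, 0, 0]]
    - [[0, 0, 0], [0, 0, 0]]
    - [[0, 0, 0], [0, 0, 0]]

```text
time: 18.53
tcp_pos: [0.5693, -0.3942, 0.0287]
eef_rot: [3.141, 0.0, 1.277]
contact_force: [-0.5, -0.5, 1.2]
opening: 0.0882
grip_force: 0.0
```

>>> step_arm:
  increments:
    - [[0, 0, 0], [0, 0, 0]]
    - [[0, 0, 0], [0, 0, 0]]
    - [[0, 0, 0], [0, 0, 0]]
    - [[0, 0, 0], [0, 0, 0]]
    - [[0, 0, 0], [0, 0, 0]]
  fingers: 0
  newtons: 30

```text
time: 18.95
tcp_pos: [0.5696, -0.3941, 0.029]
eef_rot: [3.14, -0.0, 1.276]
contact_force: [-0.8, 0.7, 5.2]
opening: 0.0621
grip_force: 30.0
```

>>> step_arm:
  increments:
    - [[0, 0, -20], [0, 0, 0]]
    - [[0, 0, -30], [0, 0, 0]]
    - [[0, 0, -30], [0, 0, -0.1]]
    - [[0, 0, -20], [0, 0, -0.11]]
    - [[0, 0, 0], [0, 0, -0.11]]

```text
time: 19.37
tcp_pos: [0.5706, -0.3959, 0.133]
eef_rot: [3.136, 0.004, 1.601]
contact_force: [-0.4, -0.4, -0.9]
opening: 0.0621
grip_force: 30.0
```

```bash
python3 plan.py .5873 .0102 .0325 1.604
```

```text
t 19.37 p [ 0.5706 -0.3959  0.133 ] rpy [3.136 0.004 1.601] F [-0.4 -0.4 -0.9] op 0.0621 g 30.0
turn tool z -0.003 shift [405.3  30.2 100.5]
```

>>> step_arm:
  increments:
    - [[20, 3, 0], [0, 0, 0]]
    - [[39, 3, 0], [0, 0, 0]]
    - [[39, 3, 0], [0, 0, 0]]
    - [[39, 3, 0], [0, 0, 0]]
    - [[39, 3, 0], [0, 0, 0]]

```text
time: 19.78
tcp_pos: [0.5793, -0.2159, 0.1279]
eef_rot: [3.141, -0.0, 1.595]
contact_force: [0.6, 0.7, -1.3]
opening: 0.0621
grip_force: 30.0
```

>>> step_arm:
  increments:
    - [[39, 3, 0], [0, 0, 0]]
    - [[39, 3, 0], [0, 0, 0]]
    - [[39, 3, 0], [0, 0, 0]]
    - [[39, 3, 0], [0, 0, 0]]
    - [[39, 3, 10], [0, 0, 0]]

```text
time: 20.2
tcp_pos: [0.5906, -0.0205, 0.1195]
eef_rot: [3.139, -0.001, 1.596]
contact_force: [1.2, -0.0, -1.2]
opening: 0.0618
grip_force: 30.0
```

>>> step_arm:
  increments:
    - [[26, 2, 20], [0, 0, 0]]
    - [[0, 0, 0], [0, 0, 0]]
    - [[0, 0, 0], [0, 0, 0]]
    - [[0, 0, 0], [0, 0, 0]]

```text
time: 20.53
tcp_pos: [0.5911, 0.0029, 0.0981]
eef_rot: [3.142, 0.001, 1.596]
contact_force: [0.5, -0.1, -1.0]
opening: 0.0611
grip_force: 30.0
```

```bash
python3 plan.py .5873 .0112 .034 1.604
```

```text
t 20.53 p [0.5911 0.0029 0.0981] rpy [3.142e+00 1.000e-03 1.596e+00] F [ 0.5 -0.1 -1. ] op 0.0611 g 30.0
turn tool z -0.008 shift [ 8.4 -3.5 64.1]
```

>>> step_arm:
  increments:
    - [[8, -3.5, 5], [0, 0, -0.008]]
    - [[0, 0, 20], [0, 0, 0]]
    - [[0, 0, 18], [0, 0, 0]]
    - [[0, 0, 12], [0, 0, 0]]
    - [[0, 0, 6], [0, 0, 0]]

```text
time: 20.95
tcp_pos: [0.5866, 0.011, 0.0356]
eef_rot: [-3.14, 0.0, 1.602]
contact_force: [-1.3, 1.7, -0.6]
opening: 0.0617
grip_force: 30.0
```

>>> step_arm:
  increments:
    - [[0, 0, 2], [0, 0, 0]]
    - [[0, 0, 1], [0, 0, 0]]
    - [[0, 0, 0], [0, 0, 0]]
    - [[0, 0, 0], [0, 0, 0]]

```text
time: 21.28
tcp_pos: [0.5881, 0.0114, 0.0346]
eef_rot: [3.14, 0.0, 1.604]
contact_force: [-0.1, 0.0, 0.1]
opening: 0.0615
grip_force: 30.0
```

Nearly on the floor; a little further down, release, and go back to the last block.

>>> step_arm:
  increments:
    - [[0, 0, 1], [0, 0, 0]]
    - [[0, 0, 0.7], [0, 0, 0]]
    - [[0, 0, 0], [0, 0, 0]]

```text
time: 21.53
tcp_pos: [0.5881, 0.0115, 0.0339]
eef_rot: [3.14, -0.001, 1.604]
contact_force: [-3.5, 0.6, 13.2]
opening: 0.0619
grip_force: 30.0
```

>>> step_arm:
  increments:
    - [[0, 0, 0], [0, 0, 0]]
    - [[0, 0, 0], [0, 0, 0]]
    - [[0, 0, 0], [0, 0, 0]]
    - [[0, 0, -25], [0, 0, 0]]
    - [[0, 0, -35], [0, 0, 0]]
  fingers: 76

```text
time: 21.95
tcp_pos: [0.5854, 0.0117, 0.0903]
eef_rot: [-3.136, 0.001, 1.604]
contact_force: [0.7, -0.0, 0.4]
opening: 0.0758
grip_force: 0.0
```

>>> step_arm:
  increments:
    - [[0, 0, -35], [0, 0, 0]]
    - [[-20, -8, -35], [0, 0, 0]]
    - [[-35, -15, -35], [0, 0, 0]]
    - [[-38, -16, 0], [0, 0, 0]]
    - [[-38, -16, 0], [0, 0, 0]]
  fingers: 87.8

```text
time: 22.37
tcp_pos: [0.5402, -0.1149, 0.1922]
eef_rot: [3.138, -0.0, 1.606]
contact_force: [-0.5, -1.1, -0.5]
opening: 0.0884
grip_force: 0.0
```

>>> step_arm:
  increments:
    - [[-38, -16, 0], [0, 0, 0]]
    - [[-38, -16, 0], [0, 0, 0]]
    - [[-38, -16, 0], [0, 0, 0]]
    - [[-38, -16, 0], [0, 0, 0]]
    - [[-38, -16, 0], [0, 0, 0]]

```text
time: 22.78
tcp_pos: [0.4649, -0.3083, 0.1905]
eef_rot: [3.141, -0.0, 1.604]
contact_force: [0.0, -1.3, 1.4]
opening: 0.0881
grip_force: 0.0
```

>>> step_arm:
  increments:
    - [[-30, -9, 0], [0, 0, 0.1]]
    - [[0, 0, 0], [0, 0, 0.11]]
    - [[0, 0, 0], [0, 0, 0.11]]
    - [[0, 0, 0], [0, 0, 0.11]]
    - [[0, 0, 0], [0, 0, 0]]

```text
time: 23.2
tcp_pos: [0.4576, -0.3373, 0.1901]
eef_rot: [-3.141, 0.0, 1.168]
contact_force: [-0.2, 0.7, -0.0]
opening: 0.0879
grip_force: 0.0
```

>>> step_arm:
  increments:
    - [[0, 0, 0], [0, 0, 0]]
    - [[0, 0, 0], [0, 0, 0]]

```text
time: 23.37
tcp_pos: [0.4579, -0.3368, 0.1903]
eef_rot: [-3.141, 0.0, 1.178]
contact_force: [0.2, -0.8, -0.4]
opening: 0.0878
grip_force: 0.0
```

```bash
python3 blk.py; python3 plan.py .4391 -.3801 .025 1.174
```

```text
t 23.37 p [ 0.4579 -0.3368  0.1903] rpy [-3.141  0.     1.178] F [ 0.2 -0.8 -0.4] op 0.0878 g 0.0
0.65 3689 [ 0.4398 -0.3803 -0.3775  0.9369]
t 23.47 p [ 0.4579 -0.3368  0.1904] rpy [ 3.141 -0.     1.177] F [ 0.5 -0.5  0.6] op 0.088 g 0.0
turn tool z 0.003 shift [-47.2  -0.6 165.4]
```

>>> step_arm:
  increments:
    - [[-22, 0, 20], [0, 0, 0]]
    - [[-25, 0, 38], [0, 0, 0]]
    - [[0, 0, 38], [0, 0, 0]]
    - [[0, 0, 38], [0, 0, 0]]
    - [[0, 0, 20], [0, 0, 0]]

```text
time: 23.88
tcp_pos: [0.439, -0.3772, 0.0359]
eef_rot: [-3.138, -0.001, 1.175]
contact_force: [0.7, 1.6, 0.0]
opening: 0.0882
grip_force: 0.0
```

>>> step_arm:
  increments:
    - [[0, 0, 11], [0, 0, 0]]
    - [[0, 0, 0], [0, 0, 0]]
    - [[0, 0, 0], [0, 0, 0]]

```text
time: 24.13
tcp_pos: [0.4406, -0.3789, 0.0292]
eef_rot: [3.141, 0.0, 1.174]
contact_force: [-0.4, -0.0, 0.9]
opening: 0.0882
grip_force: 0.0
```

>>> step_arm:
  increments:
    - [[0, 0, 0], [0, 0, 0]]
    - [[0, 0, 0], [0, 0, 0]]
    - [[0, 0, 0], [0, 0, 0]]
    - [[0, 0, 0], [0, 0, 0]]
    - [[0, 0, 0], [0, 0, 0]]
  fingers: 0
  newtons: 30

```text
time: 24.55
tcp_pos: [0.4409, -0.3785, 0.0294]
eef_rot: [3.14, -0.0, 1.174]
contact_force: [-0.2, 0.5, 5.7]
opening: 0.062
grip_force: 30.0
```

>>> step_arm:
  increments:
    - [[0, 0, -20], [0, 0, 0]]
    - [[0, 0, -30], [0, 0, -0.1]]
    - [[0, 0, -30], [0, 0, -0.11]]
    - [[0, 0, -20], [0, 0, -0.11]]
    - [[0, 0, 0], [0, 0, -0.11]]

```text
time: 24.97
tcp_pos: [0.4418, -0.3803, 0.1328]
eef_rot: [3.137, 0.004, 1.609]
contact_force: [0.1, -1.3, -1.2]
opening: 0.0622
grip_force: 30.0
```

```bash
python3 plan.py .589 -.0403 .1 1.604
```

```text
t 24.97 p [ 0.4418 -0.3803  0.1328] rpy [3.137 0.004 1.609] F [ 0.1 -1.3 -1.2] op 0.0622 g 30.0
turn tool z 0.005 shift [334.9 158.4  32.8]
```

>>> step_arm:
  increments:
    - [[34, 16, 0], [0, 0, 0]]
    - [[34, 16, 0], [0, 0, 0]]
    - [[34, 16, 0], [0, 0, 0]]
    - [[34, 16, 0], [0, 0, 0]]
    - [[34, 16, 0], [0, 0, 0]]

```text
time: 25.38
tcp_pos: [0.5151, -0.2042, 0.1288]
eef_rot: [3.141, -0.0, 1.603]
contact_force: [1.2, 0.1, -1.5]
opening: 0.0621
grip_force: 30.0
```

>>> step_arm:
  increments:
    - [[34, 16, 0], [0, 0, 0]]
    - [[34, 16, 0], [0, 0, 0]]
    - [[34, 16, 0], [0, 0, 0]]
    - [[34, 16, 5], [0, 0, 0]]
    - [[30, 14, 20], [0, 0, 0]]

```text
time: 25.8
tcp_pos: [0.5898, -0.0348, 0.1058]
eef_rot: [3.137, -0.001, 1.605]
contact_force: [0.4, -0.6, -0.9]
opening: 0.062
grip_force: 30.0
```

>>> step_arm:
  increments:
    - [[0, 0, 0], [0, 0, 0]]
    - [[0, 0, 0], [0, 0, 0]]
    - [[0, 0, 0], [0, 0, 0]]
    - [[0, 0, 0], [0, 0, 0]]

```text
time: 26.13
tcp_pos: [0.5869, -0.0391, 0.1041]
eef_rot: [3.141, 0.001, 1.602]
contact_force: [0.4, -0.4, -0.6]
opening: 0.0618
grip_force: 30.0
```

```bash
python3 plan.py .589 -.0393 .034 1.604
```

```text
t 26.13 p [ 0.5869 -0.0391  0.1041] rpy [3.141e+00 1.000e-03 1.602e+00] F [ 0.4 -0.4 -0.6] op 0.0618 g 30.0
turn tool z -0.002 shift [-0.3  2.  70.1]
```

>>> step_arm:
  increments:
    - [[0, 2, 12], [0, 0, 0]]
    - [[0, 0, 20], [0, 0, 0]]
    - [[0, 0, 18], [0, 0, 0]]
    - [[0, 0, 12], [0, 0, 0]]
    - [[0, 0, 6], [0, 0, 0]]

```text
time: 26.55
tcp_pos: [0.588, -0.0381, 0.0339]
eef_rot: [-3.139, -0.0, 1.602]
contact_force: [-14.2, 0.8, 44.1]
opening: 0.0619
grip_force: 30.0
```

>>> step_arm:
  increments:
    - [[0, 0, 2], [0, 0, 0]]
    - [[0, 0, 1], [0, 0, 0]]
    - [[0, 0, 0.7], [0, 0, 0]]
    - [[0, 0, 0], [0, 0, 0]]

```text
time: 26.88
tcp_pos: [0.588, -0.0382, 0.0337]
eef_rot: [-3.14, -0.002, 1.602]
contact_force: [-10.0, 1.8, 22.5]
opening: 0.062
grip_force: 30.0
```

>>> step_arm:
  increments:
    - [[0, 0, -1], [0, 0, 0]]
    - [[0, 0, 0], [0, 0, 0]]
    - [[0, 0, 0], [0, 0, 0]]
    - [[0, 0, -25], [0, 0, 0]]
    - [[0, 0, -35], [0, 0, 0]]
  fingers: 76

```text
time: 27.3
tcp_pos: [0.5874, -0.0373, 0.091]
eef_rot: [-3.136, 0.001, 1.604]
contact_force: [1.2, 0.4, 0.1]
opening: 0.0761
grip_force: 0.0
```

>>> step_arm:
  increments:
    - [[0, 0, -40], [0, 0, 0]]
    - [[0, 0, -40], [0, 0, 0]]
    - [[0, 0, -40], [0, 0, 0]]
    - [[0, 0, -40], [0, 0, 0]]
    - [[0, 0, -30], [0, 0, 0]]
  fingers: 60

```text
time: 27.72
tcp_pos: [0.5898, -0.038, 0.2863]
eef_rot: [3.139, 0.0, 1.603]
contact_force: [0.4, 0.2, -0.3]
opening: 0.0599
grip_force: 0.0
```

>>> step_arm:
  increments:
    - [[20, -5, 0], [0, 0, 0]]
    - [[20, -5, 0], [0, 0, 0]]
    - [[0, 0, 0], [0, 0, 0]]
    - [[0, 0, 0], [0, 0, 0]]
    - [[0, 0, 0], [0, 0, 0]]

```text
time: 28.13
tcp_pos: [0.5779, 0.0018, 0.2828]
eef_rot: [-3.142, 0.0, 1.604]
contact_force: [-0.2, -0.1, -0.7]
opening: 0.0602
grip_force: 0.0
```

Run:
```python
from h import *
st(); im,ci=snap('wrist','w5')
import pickle; pickle.dump(ci,open('ci5.pkl','wb'))
for d in trace('block1','wrist'):
    if d['confidence']<.2: continue
    m=d['region']; v,u=np.nonzero(m); X=ray(ci,u.mean(),v.mean(),.03)
    print(round(d['confidence'],2),m.sum(),fit(ci,m,X[0],X[1],.062,.038,.014,.05))
im,ci=snap('top')
for d in trace('block1','top'):
    v,u=np.nonzero(d['region']); print('top',round(d['confidence'],2),np.round(ray(ci,u.mean(),v.mean(),.045),3))
for d in pinpoint('block1','top'): print('pp',round(d['confidence'],2),np.round(world(ci,d['at']),3))
```

```text
t 28.13 p [0.5779 0.0018 0.2828] rpy [-3.142  0.     1.604] F [-0.2 -0.1 -0.7] op 0.0602 g 0.0
0.9 2674 [0.5868 0.1143 0.0304 0.9825]
0.65 2296 [0.5881 0.0646 0.0349 0.9464]
0.6 2249 [0.5893 0.0101 0.0373 0.9681]
0.56 2247 [ 0.5901 -0.0399  0.0364  0.9565]
top 0.59 [ 0.508 -0.058  0.045]
```

View pics/w5.png

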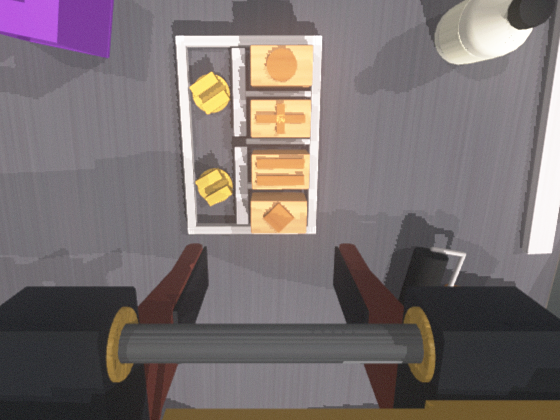

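>>> step_arm:
  increments:
    - [[32, -16, -6], [0, 0, 0]]
    - [[32, -16, -6], [0, 0, 0]]
    - [[32, -16, -6], [0, 0, 0]]
    - [[32, -16, -6], [0, 0, 0]]
    - [[32, -16, -6], [0, 0, 0]]

```text
time: 28.8
tcp_pos: [0.4919, 0.1602, 0.313]
eef_rot: [3.142, 0.0, 1.602]
contact_force: [0.3, 1.1, -1.0]
opening: 0.0601
grip_force: 0.0
```

>>> step_arm:
  increments:
    - [[32, -16, -6], [0, 0, 0]]
    - [[32, -16, -6], [0, 0, 0]]
    - [[0, 0, 0], [0, 0, 0]]
    - [[0, 0, 0], [0, 0, 0]]
    - [[0, 0, 0], [0, 0, 0]]

```text
time: 29.22
tcp_pos: [0.459, 0.2217, 0.3249]
eef_rot: [3.141, 0.0, 1.603]
contact_force: [-0.2, -0.1, -0.7]
opening: 0.06
grip_force: 0.0
```

Run:
```python
from h import *
import pickle
st(); im,ci=snap('wrist','w6'); pickle.dump(ci,open('ci6.pkl','wb'))
for q in ['stand','key','key_tip','pot']:
    for d in pinpoint(q,'wrist'):
        if d['confidence']>.2: print(q,round(d['confidence'],2),np.round(world(ci,d['at']),4))
    for d in trace(q,'wrist'):
        m=d['region']; v,u=np.nonzero(m); print(q,'tr',round(d['confidence'],2),m.sum(),u.min(),u.max(),v.min(),v.max())
a=cv2.resize(cv2.imread('pics/w5.png')[60:215,180:250],None,fx=5,fy=5,interpolation=cv2.INTER_CUBIC)[:, :]
b=cv2.resize(cv2.imread('pics/w6.png')[:300],None,fx=.8,fy=.8)
o=np.zeros((600,800,3),np.uint8); h=np.vstack([a[:390,:350]]); o[:a[:600].shape[0],:350]=a[:600]; o[:240,352:800]=b[:,:448]; cv2.imwrite('pics/c6.png',o)
```

```text
t 29.22 p [0.459  0.2217 0.3249] rpy [3.141 0.    1.603] F [-0.2 -0.1 -0.7] op 0.06 g 0.0
stand 0.93 [0.3579 0.1689 0.0041]
stand 0.74 [0.4651 0.3072 0.002 ]
stand 0.62 [ 0.3229  0.33   -0.0017]
stand tr 0.89 8991 68 202 3 124
stand tr 0.74 5211 220 333 39 148
stand tr 0.61 6465 130 230 176 268
stand tr 0.55 1780 247 305 68 121
key tr 0.9 1770 247 306 68 121
key tr 0.38 6430 279 395 221 366
key_tip tr 0.84 1669 248 305 69 120
key_tip tr 0.66 3467 484 559 200 262
pot 0.65 [ 0.6095  0.2722 -0.0018]
pot tr 0.78 3689 366 438 100 164
```

View pics/c6.png

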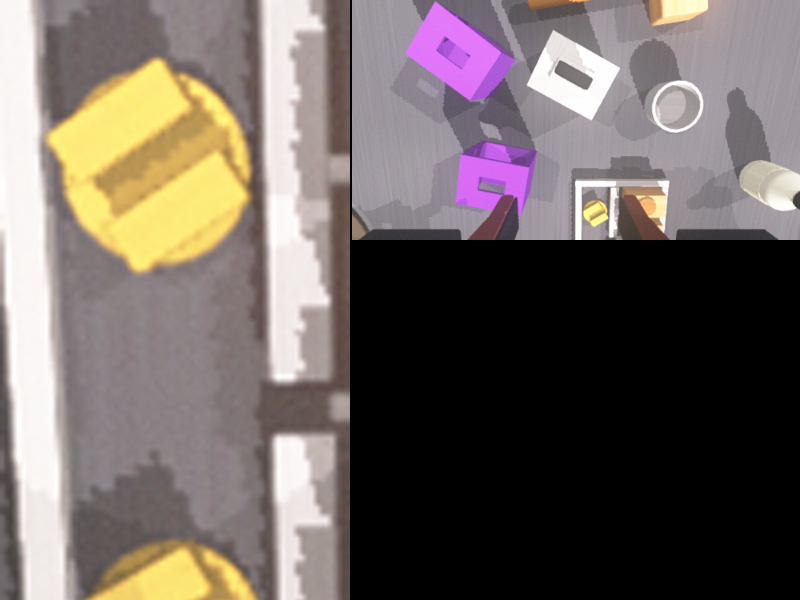

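Run:
```python
from h import *
import pickle
ci=pickle.load(open('ci5.pkl','rb'))
P=[(48,140),(155,60),(195,105),(85,182),(115,218),(235,150),(250,195),(140,272)]
X=[ray(ci,180+u/5,60+v/5,.022)[:2] for u,v in P]
print('center L',np.mean(X,0))
for i,j in[(0,1),(3,2),(4,5),(7,6)]: d=X[j]-X[i]; print(round(np.arctan2(d[1],d[0]),3),round(np.hypot(*d),4))
im=cv2.imread('pics/w5.png')
ci=pickle.load(open('ci6.pkl','rb')); im6=cv2.imread('pics/w6.png'); g=cv2.cvtColor(im6,cv2.COLOR_BGR2HSV)
m=np.zeros((420,560),bool); m[68:122,247:307]=(g[68:122,247:307,2]<95)
_,l,s,c=cv2.connectedComponentsWithStats(m.astype(np.uint8)); k=1+np.argmax(s[1:,4]); m=l==k; print(s[k],c[k])
print('handle',fit(ci,m,.465,.307,.04,.014,.111,.161))
w=np.zeros((420,560),bool); w[36:150,216:336]=(g[36:150,216:336,2]>185)&(g[36:150,216:336,1]<50)
_,l,s,c=cv2.connectedComponentsWithStats(w.astype(np.uint8)); k=1+np.argmax(s[1:,4]); w=l==k; print(s[k])
X=ray(ci,c[k][0],c[k][1],.105)
print('plate',X,fit(ci,w,X[0],X[1],.09,.07,.104,.105))
# right head crop + stand crop
a=cv2.resize(im[158:212,185:245],None,fx=6,fy=6,interpolation=cv2.INTER_CUBIC); b=cv2.resize(im6[30:160,210:345],None,fx=3,fy=3,interpolation=cv2.INTER_CUBIC)
o=np.zeros((400,780,3),np.uint8); o[:324,:360]=a; o[:390,370:775]=b; cv2.imwrite('pics/c7.png',o)
```

```text
center L [0.51271763 0.08641681]
0.632 0.0285
0.607 0.0288
0.521 0.0298
0.615 0.0292Traceback (most recent call last):
  File "<stdin>", line 11, in <module>
    return _wrapfunc(a, 'argmax', axis=axis, out=out, **kwds)
    return bound(*args, **kwds)
ValueError: attempt to get argmax of an empty sequence
```

```bash
cat > st6.py <<'E'
from h import *
import pickle
im=cv2.imread('pics/w5.png')
ci=pickle.load(open('ci6.pkl','rb')); im6=cv2.imread('pics/w6.png'); g=cv2.cvtColor(im6,cv2.COLOR_BGR2HSV)
print(g[80:112:4,262:296:4,2])
m=np.zeros((420,560),bool); m[68:122,247:307]=(g[68:122,247:307,2]<130)
_,l,s,c=cv2.connectedComponentsWithStats(m.astype(np.uint8)); k=1+np.argmax(s[1:,4]); m=l==k; print(s[k],c[k])
print('handle',fit(ci,m,.465,.307,.04,.014,.111,.161))
w=np.zeros((420,560),bool); w[36:150,216:336]=(g[36:150,216:336,2]>185)&(g[36:150,216:336,1]<50)
_,l,s,c=cv2.connectedComponentsWithStats(w.astype(np.uint8)); k=1+np.argmax(s[1:,4]); w=l==k; print(s[k])
X=ray(ci,c[k][0],c[k][1],.105)
print('plate',X,fit(ci,w,X[0],X[1],.09,.07,.104,.105))
a=cv2.resize(im[158:212,185:245],None,fx=6,fy=6,interpolation=cv2.INTER_CUBIC); b=cv2.resize(im6[30:160,210:345],None,fx=3,fy=3,interpolation=cv2.INTER_CUBIC)
o=np.zeros((400,780,3),np.uint8); o[:324,:360]=a; o[:390,370:775]=b; cv2.imwrite('pics/c7.png',o)
E
python3 st6.py
```

```text
[[118 118 186 238 236 229 231 255 255]
 [121 120 122 115 206 237 237 225 255]
 [119 120 126 123 126 113 238 233 255]
 [120 122 123 122 125 125 128 126 252]
 [154 114 125 128 125 122 126 125 124]
 [254 251 134 123 127 124 126 128 129]
 [254 253 254 248 120 126 125 127 126]
 [253 252 254 253 253 238 118 128 122]]
[254  76  46  35 771] [275.95590143  93.62256809]
handle [ 0.4629  0.305  -0.4573  0.8795]
[ 219   38  116  112 6374]
plate [0.4629474  0.30615749 0.105     ] [ 0.4633  0.3052 -0.4495  0.9725]
```

View pics/c7.png

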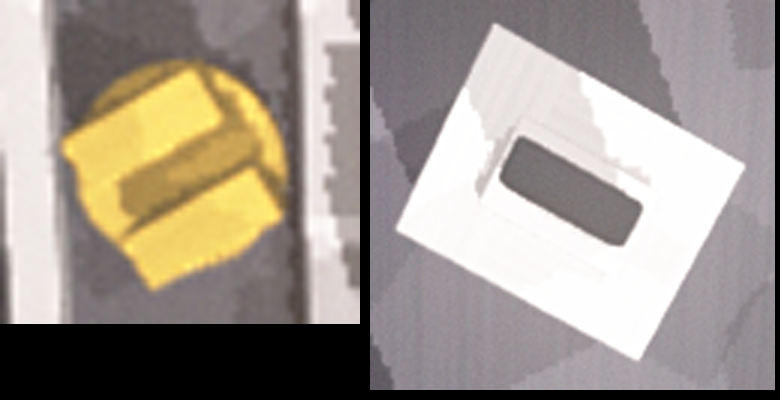

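>>> step_arm:
  increments:
    - [[0, 0, 0], [0, 0, -0.12]]
    - [[0, 0, 0], [0, 0, -0.12]]
    - [[0, 0, 0], [0, 0, -0.12]]
    - [[0, 0, 0], [0, 0, -0.12]]
    - [[0, 0, 0], [0, 0, -0.12]]
  fingers: 45

```text
time: 30.08
tcp_pos: [0.4587, 0.2224, 0.3248]
eef_rot: [3.142, -0.0, 2.21]
contact_force: [0.1, -0.4, -1.0]
opening: 0.0452
grip_force: 0.0
```

>>> step_arm:
  increments:
    - [[0, 0, 0], [0, 0, -0.12]]
    - [[0, 0, 0], [0, 0, -0.12]]
    - [[0, 0, 0], [0, 0, -0.12]]
    - [[0, 0, 0], [0, 0, -0.12]]
    - [[0, 0, 0], [0, 0, -0.01]]

```text
time: 30.5
tcp_pos: [0.4587, 0.2223, 0.3248]
eef_rot: [3.142, -0.0, 2.699]
contact_force: [-0.4, 0.3, -0.8]
opening: 0.0453
grip_force: 0.0
```

>>> step_arm:
  increments:
    - [[11, 25.5, 25], [0, 0, 0]]
    - [[11, 25.5, 25], [0, 0, 0]]
    - [[11, 25.5, 25], [0, 0, 0]]
    - [[0, 0, 0], [0, 0, 0]]
    - [[0, 0, 0], [0, 0, 0]]

```text
time: 30.92
tcp_pos: [0.4609, 0.3066, 0.248]
eef_rot: [-3.138, -0.0, 2.693]
contact_force: [-0.2, -0.0, 0.1]
opening: 0.0453
grip_force: 0.0
```

```bash
python3 plan.py .463 .3050 .128 2.688
python3 - <<'E'
from h import *
import pickle
im,ci=snap('wrist','w8')
c5=pickle.load(open('ci5.pkl','rb'))
P=[(62,145),(195,68),(222,115),(80,190),(122,240),(255,165),(283,213),(155,290)]
X=[ray(c5,185+u/6,158+v/6,.022)[:2] for u,v in P]
print('center R',np.mean(X,0))
for i,j in[(0,1),(3,2),(4,5),(7,6)]: d=X[j]-X[i]; print(round(np.arctan2(d[1],d[0]),3),round(np.hypot(*d),4))
E
```

```text
t 30.92 p [0.4609 0.3066 0.248 ] rpy [-3.138 -0.     2.693] F [-0.2 -0.   0.1] op 0.0453 g 0.0
turn tool z 0.005 shift [ -2.5  -0.5 120. ]
center R [ 0.51514593 -0.01699542]
0.552 0.0297
0.517 0.0312
0.547 0.0299
0.578 0.0295
```

View pics/w8.png

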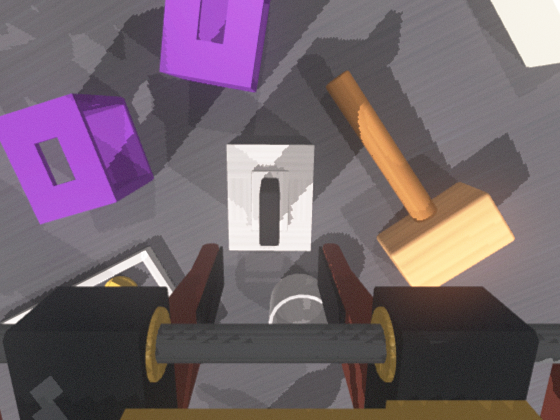

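>>> step_arm:
  increments:
    - [[-2.5, -0.5, 20], [0, 0, 0]]
    - [[0, 0, 30], [0, 0, 0]]
    - [[0, 0, 30], [0, 0, 0]]
    - [[0, 0, 25], [0, 0, 0]]
    - [[0, 0, 13], [0, 0, 0]]

```text
time: 31.38
tcp_pos: [0.4639, 0.3025, 0.1307]
eef_rot: [-3.141, -0.0, 2.69]
contact_force: [-1.0, -0.3, -0.6]
opening: 0.045
grip_force: 0.0
```

>>> step_arm:
  increments:
    - [[0, 0, 0], [0, 0, 0]]
    - [[0, 0, 0], [0, 0, 0]]

```text
time: 31.55
tcp_pos: [0.4648, 0.3033, 0.1329]
eef_rot: [3.141, 0.001, 2.691]
contact_force: [-1.6, 0.7, -0.2]
opening: 0.045
grip_force: 0.0
```

```bash
python3 plan.py .463 .305 .128 2.688
```

```text
t 31.55 p [0.4648 0.3033 0.1329] rpy [3.141e+00 1.000e-03 2.691e+00] F [-1.6  0.7 -0.2] op 0.045 g 0.0
turn tool z 0.003 shift [2.4 0.8 4.9]
```

>>> step_arm:
  increments:
    - [[2.4, 0.8, 4], [0, 0, 0]]
    - [[0, 0, 0], [0, 0, 0]]
    - [[0, 0, 0], [0, 0, 0]]

```text
time: 31.8
tcp_pos: [0.4626, 0.3064, 0.129]
eef_rot: [3.14, 0.0, 2.694]
contact_force: [-0.8, 0.4, -0.2]
opening: 0.0452
grip_force: 0.0
```

>>> step_arm:
  increments:
    - [[0, 0, 0], [0, 0, 0]]
    - [[0, 0, 0], [0, 0, 0]]
    - [[0, 0, 0], [0, 0, 0]]
    - [[0, 0, 0], [0, 0, 0]]
    - [[0, 0, 0], [0, 0, 0]]
  fingers: 0
  newtons: 60

```text
time: 32.22
tcp_pos: [0.4622, 0.3059, 0.1279]
eef_rot: [-3.142, 0.0, 2.694]
contact_force: [-1.4, -1.6, -0.3]
opening: 0.0153
grip_force: 0.5
```

>>> step_arm:
  increments:
    - [[0, 0, 0], [0, 0, 0]]
    - [[0, 0, 0], [0, 0, 0]]
    - [[0, 0, 0], [0, 0, 0]]

```text
time: 32.47
tcp_pos: [0.4622, 0.3059, 0.1279]
eef_rot: [-3.141, -0.0, 2.694]
contact_force: [-0.9, -0.6, 1.9]
opening: 0.0136
grip_force: 60.0
```

>>> step_arm:
  increments:
    - [[0, 0, -15], [0, 0, 0]]
    - [[0, 0, -25], [0, 0, 0]]
    - [[0, 0, -30], [0, 0, 0]]
    - [[0, 0, -30], [0, 0, 0]]
    - [[0, 0, -15], [0, 0, 0]]

```text
time: 32.88
tcp_pos: [0.4632, 0.3062, 0.2459]
eef_rot: [3.139, 0.001, 2.693]
contact_force: [0.2, 0.8, -1.9]
opening: 0.0135
grip_force: 60.0
```

>>> step_arm:
  increments:
    - [[0, 0, 0], [0, 0, 0]]
    - [[0, 0, 0], [0, 0, 0]]

```text
time: 33.05
tcp_pos: [0.4621, 0.3062, 0.2427]
eef_rot: [3.141, -0.0, 2.694]
contact_force: [-0.7, 0.5, -2.6]
opening: 0.0138
grip_force: 60.0
```

```bash
cat > pot.py <<'E'
from h import *
for c in ['top','side']:
    im,ci=snap(c)
    for d in pinpoint('pot',c)[:2]: print(c,'pp',round(d['confidence'],2),np.round(world(ci,d['at']),4))
    for d in trace('pot',c)[:2]:
        v,u=np.nonzero(d['region']); print(c,'tr',round(d['confidence'],2),len(u),np.round(ray(ci,u.mean(),v.mean(),.04),4),np.round(ray(ci,(u.min()+u.max())/2,(v.min()+v.max())/2,.03),4))
E
python3 pot.py; python3 plan.py .61 .270 .2 2.694
```

```text
top pp 0.75 [0.6115 0.2665 0.0018]
top pp 0.17 [0.5933 0.4455 0.0013]
top tr 0.72 641 [0.6108 0.2695 0.04  ] [0.6135 0.2729 0.03  ]
top tr 0.48 183 [ 0.5078 -0.0147  0.04  ] [ 0.5091 -0.0151  0.03  ]
side pp 0.83 [0.6112 0.2689 0.0017]
side pp 0.7 [0.5877 0.1129 0.0025]
side tr 0.58 570 [0.6106 0.2575 0.04  ] [0.6123 0.2688 0.03  ]
t 33.35 p [0.4617 0.3057 0.2417] rpy [-3.14  -0.     2.694] F [ 0.2 -0.5 -0.8] op 0.0136 g 60.0
turn tool z -0.0 shift [-149.1   32.    41.7]
```

>>> step_arm:
  increments:
    - [[-20, 4, 0], [0, 0, 0]]
    - [[-35, 8, 0], [0, 0, 0]]
    - [[-35, 8, 0], [0, 0, 0]]
    - [[-35, 7, 0], [0, 0, 0]]
    - [[-25, 5, 0], [0, 0, 0]]

```text
time: 33.77
tcp_pos: [0.6136, 0.2685, 0.2417]
eef_rot: [-3.14, 0.001, 2.693]
contact_force: [0.5, 0.3, -1.6]
opening: 0.014
grip_force: 60.0
```

>>> step_arm:
  increments:
    - [[0, 0, 0], [0, 0, 0]]
    - [[0, 0, 0], [0, 0, 0]]

```text
time: 33.93
tcp_pos: [0.6122, 0.2682, 0.2414]
eef_rot: [-3.139, -0.0, 2.691]
contact_force: [-0.7, -0.1, -1.5]
opening: 0.0136
grip_force: 60.0
```

```bash
python3 plan.py .611 .269 .134 2.694
```

```text
t 33.93 p [0.6122 0.2682 0.2414] rpy [-3.139 -0.     2.691] F [-0.7 -0.1 -1.5] op 0.0136 g 60.0
turn tool z -0.003 shift [  1.4   0.2 107.4]
```

>>> step_arm:
  increments:
    - [[1, 0, 15], [0, 0, 0]]
    - [[0, 0, 30], [0, 0, 0]]
    - [[0, 0, 30], [0, 0, 0]]
    - [[0, 0, 22], [0, 0, 0]]
    - [[0, 0, 10], [0, 0, 0]]

```text
time: 34.35
tcp_pos: [0.6072, 0.271, 0.1322]
eef_rot: [-3.138, -0.004, 2.695]
contact_force: [-0.7, 0.1, -1.9]
opening: 0.0135
grip_force: 60.0
```

>>> step_arm:
  increments:
    - [[0, 0, 0], [0, 0, 0]]
    - [[0, 0, 0], [0, 0, 0]]
    - [[0, 0, 0], [0, 0, 0]]
    - [[0, 0, 0], [0, 0, 0]]
    - [[0, 0, 0], [0, 0, 0]]

```text
time: 34.77
tcp_pos: [0.611, 0.2706, 0.1374]
eef_rot: [3.14, 0.001, 2.694]
contact_force: [-0.4, -0.6, -1.8]
opening: 0.0137
grip_force: 60.0
```

>>> step_arm:
  increments:
    - [[0, 0, 0], [0, 0, 0]]
    - [[0, 0, -15], [0, 0, 0]]
    - [[0, 0, -30], [0, 0, 0]]
    - [[0, 0, -30], [0, 0, 0]]
    - [[0, 0, -30], [0, 0, 0]]

```text
time: 35.18
tcp_pos: [0.6102, 0.27, 0.2423]
eef_rot: [-3.141, 0.0, 2.693]
contact_force: [0.5, 0.7, -0.9]
opening: 0.0141
grip_force: 60.0
```

>>> step_arm:
  increments:
    - [[0, 0, 0], [0, 0, -0.117]]
    - [[0, 0, 0], [0, 0, -0.117]]
    - [[0, 0, 0], [0, 0, -0.117]]
    - [[0, 0, 0], [0, 0, -0.117]]
    - [[0, 0, 0], [0, 0, -0.117]]

```text
time: 35.6
tcp_pos: [0.6104, 0.2702, 0.2415]
eef_rot: [3.141, 0.001, -2.999]
contact_force: [0.6, 0.3, -1.3]
opening: 0.0137
grip_force: 60.0
```

>>> step_arm:
  increments:
    - [[0, 0, 0], [0, 0, -0.117]]
    - [[0, 0, 0], [0, 0, -0.117]]
    - [[0, 0, 0], [0, 0, -0.117]]
    - [[0, 0, 0], [0, 0, -0.115]]
    - [[0, 0, 0], [0, 0, 0]]

```text
time: 36.02
tcp_pos: [0.6106, 0.27, 0.2414]
eef_rot: [3.142, 0.001, -2.534]
contact_force: [-0.2, 0.5, -2.6]
opening: 0.0136
grip_force: 60.0
```

```bash
python3 plan.py .5127 .0864 .16 3.742;  python3 -c "
from plant import *;print(read_state()['joint_positions'])"
```

```text
t 36.02 p [0.6106 0.27   0.2414] rpy [ 3.142e+00  1.000e-03 -2.534e+00] F [-0.2  0.5 -2.6] op 0.0136 g 60.0
turn tool z 0.007 shift [184.5 -96.2  81.4]
[-0.78778511  0.49932182  0.44902453  1.49325066 -0.2251838   1.1995996
  1.87377549]
```

>>> step_arm:
  increments:
    - [[25, -13, 0], [0, 0, 0]]
    - [[33, -17, 0], [0, 0, 0]]
    - [[33, -17, 0], [0, 0, 0]]
    - [[33, -17, 0], [0, 0, 0]]
    - [[33, -17, 0], [0, 0, 0]]

```text
time: 36.43
tcp_pos: [0.5261, 0.113, 0.241]
eef_rot: [3.141, 0.001, -2.543]
contact_force: [0.3, -0.5, -2.4]
opening: 0.0136
grip_force: 60.0
```

>>> step_arm:
  increments:
    - [[27, -15, 20], [0, 0, 0]]
    - [[0, 0, 30], [0, 0, 0]]
    - [[0, 0, 27], [0, 0, 0]]
    - [[0, 0, 0], [0, 0, 0]]
    - [[0, 0, 0], [0, 0, 0]]

```text
time: 36.85
tcp_pos: [0.5128, 0.0866, 0.1637]
eef_rot: [3.141, -0.002, -2.541]
contact_force: [0.8, -0.4, -1.1]
opening: 0.014
grip_force: 60.0
```

```bash
python3 plan.py .5127 .0864 .16 3.742
python3 - <<'E'
from h import *
im,ci=snap('wrist','w9')
a=cv2.resize(im[120:380,150:420],None,fx=2.2,fy=2.2,interpolation=cv2.INTER_CUBIC); cv2.imwrite('pics/c9.png',a[:,:,::-1])
E
```

```text
t 36.85 p [0.5128 0.0866 0.1637] rpy [ 3.141e+00 -2.000e-03 -2.541e+00] F [ 0.8 -0.4 -1.1] op 0.014 g 60.0
turn tool z -0.0 shift [ 0.2 -0.1  3.7]
```

View pics/c9.png

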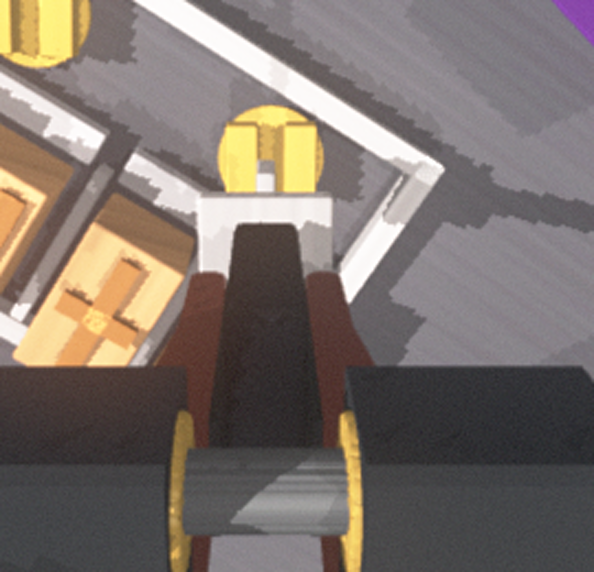

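>>> step_arm:
  increments:
    - [[0, 0, 12], [0, 0, 0]]
    - [[0, 0, 12], [0, 0, 0]]
    - [[0, 0, 8], [0, 0, 0]]
    - [[0, 0, 5], [0, 0, 0]]
    - [[0, 0, 3], [0, 0, 0]]

```text
time: 37.32
tcp_pos: [0.5137, 0.0873, 0.1242]
eef_rot: [-3.142, 0.001, -2.538]
contact_force: [-0.8, 0.4, -0.5]
opening: 0.0137
grip_force: 60.0
```

>>> step_arm:
  increments:
    - [[0, 0, 1], [0, 0, 0]]
    - [[0, 0, 0], [0, 0, 0]]
    - [[0, 0, 0], [0, 0, 0]]

```text
time: 37.57
tcp_pos: [0.5135, 0.0871, 0.1232]
eef_rot: [3.141, 0.0, -2.539]
contact_force: [-1.3, 0.3, -2.1]
opening: 0.0139
grip_force: 60.0
```

```bash
python3 plan.py .5127 .0864 .121 3.742
```

```text
t 37.57 p [0.5135 0.0871 0.1232] rpy [ 3.141  0.    -2.539] F [-1.3  0.3 -2.1] op 0.0139 g 60.0
turn tool z 0.003 shift [ 1.  -0.1  2.2]
```

>>> step_arm:
  increments:
    - [[0.5, 0, 2], [0, 0, 0]]
    - [[0, 0, 0], [0, 0, 0.08]]
    - [[0, 0, 0], [0, 0, 0.08]]
    - [[0, 0, 0], [0, 0, 0.08]]
    - [[0, 0, 0], [0, 0, 0.08]]

```text
time: 37.98
tcp_pos: [0.5129, 0.0879, 0.1211]
eef_rot: [3.14, 0.001, -2.861]
contact_force: [0.1, 3.3, -1.5]
opening: 0.0136
grip_force: 60.0
```

>>> step_arm:
  increments:
    - [[0, 0, 0], [0, 0, 0.08]]
    - [[0, 0, 0], [0, 0, 0.08]]
    - [[0, 0, 0], [0, 0, 0.08]]
    - [[0, 0, 0], [0, 0, 0.08]]
    - [[0, 0, 0], [0, 0, 0.08]]

```text
time: 38.4
tcp_pos: [0.5132, 0.0867, 0.1211]
eef_rot: [3.141, 0.001, 3.021]
contact_force: [1.3, 0.4, -2.6]
opening: 0.0138
grip_force: 60.0
```

```bash
python3 plan.py .5127 .0864 .121 3.742; python3 -c "
from plant import *;print(read_state()['torque'])"
```

```text
t 38.4 p [0.5132 0.0867 0.1211] rpy [3.141e+00 1.000e-03 3.021e+00] F [ 1.3  0.4 -2.6] op 0.0138 g 60.0
turn tool z -0.721 shift [ 0.6 -0.   0.1]
[ 0.00388112 -0.09675597  0.04933112]
```

>>> step_arm:
  increments:
    - [[0, 0, 0], [0, 0, 0.08]]
    - [[0, 0, 0], [0, 0, 0.08]]
    - [[0, 0, 0], [0, 0, 0.08]]
    - [[0, 0, 0], [0, 0, 0.08]]
    - [[0, 0, 0], [0, 0, 0.08]]

```text
time: 38.82
tcp_pos: [0.513, 0.0855, 0.1211]
eef_rot: [-3.141, 0.001, 2.621]
contact_force: [-0.3, -2.5, -2.0]
opening: 0.0137
grip_force: 60.0
```

>>> step_arm:
  increments:
    - [[0, 0, 0], [0, 0, 0.08]]
    - [[0, 0, 0], [0, 0, 0.08]]
    - [[0, 0, 0], [0, 0, 0.08]]
    - [[0, 0, 0], [0, 0, 0.06]]
    - [[0, 0, 0], [0, 0, 0]]

```text
time: 39.23
tcp_pos: [0.5126, 0.0847, 0.121]
eef_rot: [-3.14, 0.001, 2.32]
contact_force: [-1.4, -4.8, 1.6]
opening: 0.0135
grip_force: 60.0
```

```bash
python3 plan.py .5127 .0864 .121 3.742; python3 -c "
from plant import *;print(read_state()['torque'])"
```

```text
t 39.23 p [0.5126 0.0847 0.121 ] rpy [-3.14e+00  1.00e-03  2.32e+00] F [-1.4 -4.8  1.6] op 0.0135 g 60.0
turn tool z -1.422 shift [-1.   1.3 -0. ]
[-1.47052012  0.6195484   0.07442724]
```

>>> step_arm:
  increments:
    - [[-1, 1, 0], [0, 0, 0.05]]
    - [[0, 0, 0], [0, 0, 0.05]]
    - [[0, 0, 0], [0, 0, 0]]

```text
time: 39.48
tcp_pos: [0.5129, 0.0846, 0.1209]
eef_rot: [-3.138, -0.0, 2.222]
contact_force: [-5.8, -4.2, 5.7]
opening: 0.0137
grip_force: 60.1
```

```bash
python3 plan.py .5127 .0864 .121 3.742; python3 -c "
from plant import *;print(read_state()['torque'])"
```

```text
t 39.48 p [0.5129 0.0846 0.1209] rpy [-3.138 -0.     2.222] F [-5.8 -4.2  5.7] op 0.0137 g 60.1
turn tool z -1.52 shift [-0.8  1.6 -0.1]
[-1.61238336  1.76829008  0.56333344]
```

>>> step_arm:
  increments:
    - [[0, 0, 0], [0, 0, 0.05]]
    - [[0, 0, 0], [0, 0, 0]]
    - [[0, 0, 0], [0, 0, 0]]

```text
time: 39.73
tcp_pos: [0.513, 0.0847, 0.1209]
eef_rot: [-3.138, 0.0, 2.176]
contact_force: [-4.6, -6.2, 4.8]
opening: 0.0138
grip_force: 60.3
```

```bash
python3 plan.py .5127 .0864 .121 3.742; python3 -c "
from plant import *;print(read_state()['torque'])"
```

```text
t 39.73 p [0.513  0.0847 0.1209] rpy [-3.138  0.     2.176] F [-4.6 -6.2  4.8] op 0.0138 g 60.3
turn tool z -1.566 shift [-0.7  1.5 -0.1]
[-1.7022871   1.63972245  0.9884363 ]
```

>>> step_arm:
  increments:
    - [[0, 0, 0], [0, 0, -0.08]]
    - [[0, 0, 0], [0, 0, -0.08]]
    - [[0, 0, 0], [0, 0, 0]]
    - [[0, 0, -5], [0, 0, 0]]
    - [[0, 0, -10], [0, 0, 0]]

```text
time: 40.15
tcp_pos: [0.5133, 0.086, 0.1354]
eef_rot: [-3.139, -0.001, 2.333]
contact_force: [-0.5, 0.0, -1.3]
opening: 0.0138
grip_force: 60.0
```

>>> step_arm:
  increments:
    - [[0, 0, -15], [0, 0, 0]]
    - [[0, 0, -30], [0, 0, 0]]
    - [[0, 0, -30], [0, 0, 0]]
    - [[0, 0, -30], [0, 0, 0]]
    - [[0, 0, 0], [0, 0, 0]]

```text
time: 40.57
tcp_pos: [0.5178, 0.0869, 0.247]
eef_rot: [3.132, 0.003, 2.333]
contact_force: [1.1, -0.0, -1.6]
opening: 0.0139
grip_force: 60.0
```

```bash
python3 pot.py
python3 - <<'E'
from h import *
im,ci=snap('wrist','w10')
a=cv2.resize(im,None,fx=1.3,fy=1.3); cv2.imwrite('pics/c10.png',a[:,:,::-1])
for q in ['head_left']:
    for d in pinpoint(q,'wrist'): print(q,round(d['confidence'],2),np.round(world(ci,d['at']),4))
E
python3 plan.py .611 .269 .24 2.33
```

```text
top pp 0.72 [0.6068 0.2683 0.0013]
top tr 0.61 260 [0.6139 0.29   0.04  ] [0.6144 0.2931 0.03  ]
side pp 0.59 [6.115e-01 2.676e-01 1.000e-04]
side pp 0.42 [0.5826 0.0656 0.0059]
head_left 0.96 [0.5119 0.0861 0.0055]
head_left 0.67 [0.5867 0.1151 0.0024]
t 40.97 p [0.5138 0.0865 0.24  ] rpy [-3.14  -0.     2.335] F [ 0.2 -0.3 -1.7] op 0.0139 g 60.0
turn tool z 0.005 shift [ 65.5 196.1   0. ]
```

View pics/c10.png

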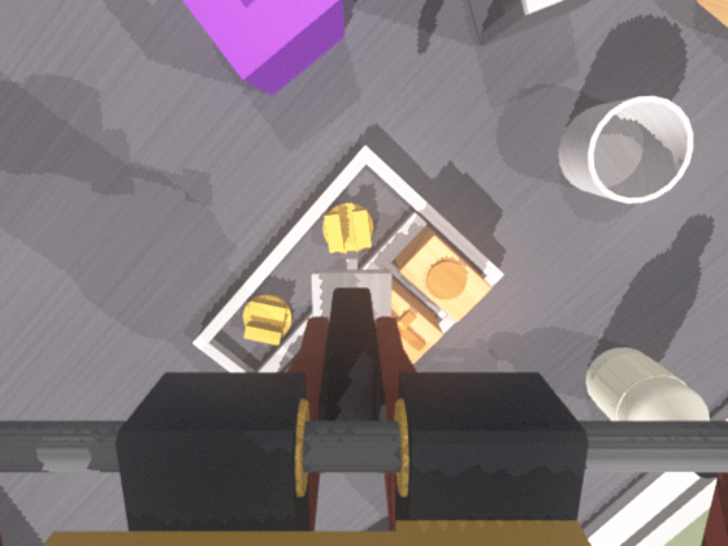

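>>> step_arm:
  increments:
    - [[10, 30, 0], [0, 0, 0]]
    - [[12, 35, 0], [0, 0, 0]]
    - [[12, 36, 0], [0, 0, 0]]
    - [[12, 36, 0], [0, 0, 0]]
    - [[12, 36, 0], [0, 0, 0]]

```text
time: 41.38
tcp_pos: [0.5995, 0.2498, 0.2398]
eef_rot: [-3.14, -0.001, 2.335]
contact_force: [1.2, -0.5, -1.5]
opening: 0.0138
grip_force: 60.0
```

>>> step_arm:
  increments:
    - [[7.5, 23, 0], [0, 0, 0]]
    - [[0, 0, 0], [0, 0, 0]]
    - [[0, 0, 0], [0, 0, 0]]

```text
time: 41.63
tcp_pos: [0.6103, 0.2705, 0.2389]
eef_rot: [-3.139, 0.001, 2.337]
contact_force: [0.4, -0.1, -2.2]
opening: 0.0137
grip_force: 60.0
```

```bash
python3 plan.py .611 .269 .134 2.33
```

```text
t 41.63 p [0.6103 0.2705 0.2389] rpy [-3.139e+00  1.000e-03  2.337e+00] F [ 0.4 -0.1 -2.2] op 0.0137 g 60.0
turn tool z 0.007 shift [ -1.5  -0.5 104.9]
```

>>> step_arm:
  increments:
    - [[-1, 0, 15], [0, 0, 0]]
    - [[0, 0, 30], [0, 0, 0]]
    - [[0, 0, 30], [0, 0, 0]]
    - [[0, 0, 20], [0, 0, 0]]
    - [[0, 0, 9], [0, 0, 0]]

```text
time: 42.05
tcp_pos: [0.6092, 0.2666, 0.1337]
eef_rot: [-3.137, -0.001, 2.333]
contact_force: [-0.4, -0.3, -2.3]
opening: 0.0135
grip_force: 60.0
```

>>> step_arm:
  increments:
    - [[0, 0, 0], [0, 0, 0]]
    - [[0, 0, 0], [0, 0, 0]]
    - [[0, 0, 0], [0, 0, 0]]
    - [[0, 0, 0], [0, 0, 0]]
    - [[0, 0, 0], [0, 0, 0]]

```text
time: 42.47
tcp_pos: [0.6119, 0.2689, 0.1383]
eef_rot: [3.14, 0.0, 2.335]
contact_force: [0.4, 0.4, -1.5]
opening: 0.0137
grip_force: 60.0
```

>>> step_arm:
  increments:
    - [[0, 0, 0], [0, 0, 0]]
    - [[0, 0, -15], [0, 0, 0]]
    - [[0, 0, -30], [0, 0, 0]]
    - [[0, 0, -30], [0, 0, 0]]
    - [[0, 0, -30], [0, 0, -0.1]]

```text
time: 42.88
tcp_pos: [0.6109, 0.2687, 0.2431]
eef_rot: [-3.141, 0.0, 2.434]
contact_force: [0.3, 0.5, -1.8]
opening: 0.0137
grip_force: 60.0
```

>>> step_arm:
  increments:
    - [[0, 0, 0], [0, 0, -0.12]]
    - [[0, 0, 0], [0, 0, -0.12]]
    - [[0, 0, 0], [0, 0, -0.12]]
    - [[0, 0, 0], [0, 0, -0.12]]
    - [[0, 0, 0], [0, 0, -0.12]]

```text
time: 43.3
tcp_pos: [0.6112, 0.2687, 0.2424]
eef_rot: [3.141, 0.001, 3.041]
contact_force: [-0.1, 0.3, -1.7]
opening: 0.0136
grip_force: 60.0
```

>>> step_arm:
  increments:
    - [[0, 0, 0], [0, 0, -0.12]]
    - [[0, 0, 0], [0, 0, -0.12]]
    - [[0, 0, 0], [0, 0, -0.12]]
    - [[0, 0, 0], [0, 0, -0.12]]
    - [[0, 0, 0], [0, 0, -0.12]]

```text
time: 43.72
tcp_pos: [0.6113, 0.2685, 0.2423]
eef_rot: [-3.141, 0.0, -2.643]
contact_force: [0.1, -1.0, -2.3]
opening: 0.0139
grip_force: 60.0
```

>>> step_arm:
  increments:
    - [[0, 0, 0], [0, 0, -0.055]]
    - [[0, 0, 0], [0, 0, 0]]
    - [[0, 0, 0], [0, 0, 0]]

```text
time: 43.97
tcp_pos: [0.6113, 0.2685, 0.2422]
eef_rot: [3.141, 0.0, -2.596]
contact_force: [-0.1, -0.1, -1.7]
opening: 0.0142
grip_force: 60.0
```

```bash
python3 plan.py .5151 -.0172 .24 3.692
```

```text
t 43.97 p [0.6113 0.2685 0.2422] rpy [ 3.141  0.    -2.596] F [-0.1 -0.1 -1.7] op 0.0142 g 60.0
turn tool z -0.005 shift [ 231.4 -193.2    2.2]
```

>>> step_arm:
  increments:
    - [[29, -24, 0], [0, 0, 0]]
    - [[29, -24, 0], [0, 0, 0]]
    - [[29, -24, 0], [0, 0, 0]]
    - [[29, -24, 0], [0, 0, 0]]
    - [[29, -24, 0], [0, 0, 0]]

```text
time: 44.38
tcp_pos: [0.5492, 0.0891, 0.242]
eef_rot: [3.142, 0.0, -2.596]
contact_force: [1.0, 0.6, -1.7]
opening: 0.0135
grip_force: 60.0
```

>>> step_arm:
  increments:
    - [[29, -24, 0], [0, 0, 0]]
    - [[29, -24, 0], [0, 0, 0]]
    - [[28.4, -25, 20], [0, 0, 0]]
    - [[0, 0, 30], [0, 0, 0]]
    - [[0, 0, 27], [0, 0, 0]]

```text
time: 44.8
tcp_pos: [0.5145, -0.0183, 0.1657]
eef_rot: [-3.141, 0.003, -2.601]
contact_force: [-0.2, 1.9, -2.0]
opening: 0.0139
grip_force: 60.0
```

>>> step_arm:
  increments:
    - [[0, 0, 0], [0, 0, 0]]
    - [[0, 0, 0], [0, 0, 0]]
    - [[0, 0, 0], [0, 0, 0]]

```text
time: 45.05
tcp_pos: [0.5154, -0.0155, 0.1666]
eef_rot: [-3.141, 0.001, -2.594]
contact_force: [0.2, -0.3, -1.7]
opening: 0.0142
grip_force: 60.0
```

```bash
python3 plan.py .5151 -.0172 .16 3.692
python3 - <<'E'
from h import *
im,ci=snap('wrist','w11')
a=cv2.resize(im[120:380,150:420],None,fx=2.2,fy=2.2,interpolation=cv2.INTER_CUBIC); cv2.imwrite('pics/c11.png',a[:,:,::-1])
E
```

```text
t 45.05 p [ 0.5154 -0.0155  0.1666] rpy [-3.141e+00  1.000e-03 -2.594e+00] F [ 0.2 -0.3 -1.7] op 0.0142 g 60.0
turn tool z -0.003 shift [ 1.2 -1.3  6.6]
```

View pics/c11.png

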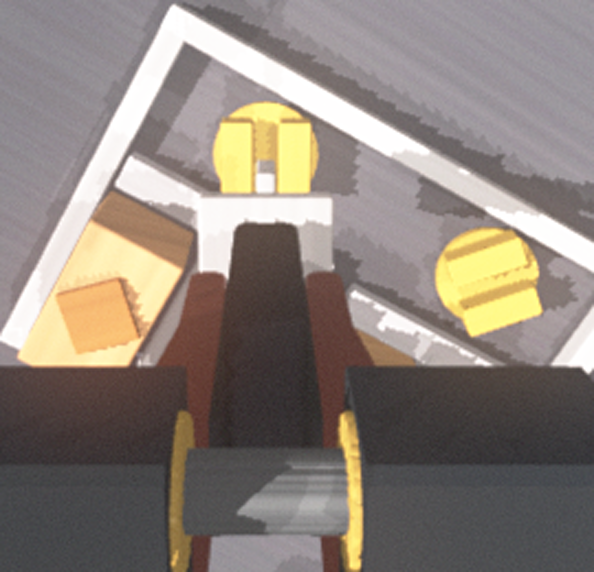

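>>> step_arm:
  increments:
    - [[1, -0.4, 14], [0, 0, 0]]
    - [[0, 0, 12], [0, 0, 0]]
    - [[0, 0, 8], [0, 0, 0]]
    - [[0, 0, 5], [0, 0, 0]]
    - [[0, 0, 4], [0, 0, 0]]

```text
time: 45.52
tcp_pos: [0.5145, -0.0162, 0.1227]
eef_rot: [-3.141, 0.001, -2.593]
contact_force: [1.5, 1.1, -1.6]
opening: 0.0136
grip_force: 60.0
```

>>> step_arm:
  increments:
    - [[0, 0, 2], [0, 0, 0]]
    - [[0, 0, 0], [0, 0, 0]]
    - [[0, 0, 0], [0, 0, 0]]

```text
time: 45.77
tcp_pos: [0.5142, -0.0165, 0.1207]
eef_rot: [-3.141, 0.0, -2.593]
contact_force: [-0.0, -0.7, -1.7]
opening: 0.014
grip_force: 60.0
```

```bash
python3 plan.py .5151 -.0172 .121 3.692
```

```text
t 45.77 p [ 0.5142 -0.0165  0.1207] rpy [-3.141  0.    -2.593] F [-0.  -0.7 -1.7] op 0.014 g 60.0
turn tool z -0.002 shift [-0.4 -1.  -0.3]
```

>>> step_arm:
  increments:
    - [[0, 0, 0], [0, 0, 0.08]]
    - [[0, 0, 0], [0, 0, 0.08]]
    - [[0, 0, 0], [0, 0, 0.08]]
    - [[0, 0, 0], [0, 0, 0.08]]
    - [[0, 0, 0], [0, 0, 0.08]]

```text
time: 46.18
tcp_pos: [0.5144, -0.0167, 0.1209]
eef_rot: [-3.141, 0.001, -2.997]
contact_force: [0.3, -1.3, -2.5]
opening: 0.0136
grip_force: 60.0
```

>>> step_arm:
  increments:
    - [[0, 0, 0], [0, 0, 0.08]]
    - [[0, 0, 0], [0, 0, 0.08]]
    - [[0, 0, 0], [0, 0, 0.08]]
    - [[0, 0, 0], [0, 0, 0.08]]
    - [[0, 0, 0], [0, 0, 0.08]]

```text
time: 46.6
tcp_pos: [0.5144, -0.0172, 0.1209]
eef_rot: [-3.141, 0.001, 2.886]
contact_force: [-0.1, -2.9, -1.6]
opening: 0.0137
grip_force: 60.0
```

>>> step_arm:
  increments:
    - [[0, 0, 0], [0, 0, 0.08]]
    - [[0, 0, 0], [0, 0, 0.08]]
    - [[0, 0, 0], [0, 0, 0.08]]
    - [[0, 0, 0], [0, 0, 0.08]]
    - [[0, 0, 0], [0, 0, 0.08]]

```text
time: 47.02
tcp_pos: [0.5142, -0.0177, 0.1209]
eef_rot: [-3.141, 0.002, 2.486]
contact_force: [0.6, -4.6, -1.9]
opening: 0.0139
grip_force: 60.0
```

```bash
cat > tq.py <<'E'
from h import *
s=st(); print(np.round(s['torque'],2))
E
python3 tq.py
```

```text
t 47.02 p [ 0.5142 -0.0177  0.1209] rpy [-3.141e+00  2.000e-03  2.486e+00] F [ 0.6 -4.6 -1.9] op 0.0139 g 60.0
[-1.27  0.14  0.11]
```

>>> step_arm:
  increments:
    - [[0, 0, 0], [0, 0, 0.07]]
    - [[0, 0, 0], [0, 0, 0.07]]
    - [[0, 0, 0], [0, 0, 0.06]]
    - [[0, 0, 0], [0, 0, 0]]

```text
time: 47.35
tcp_pos: [0.5141, -0.0179, 0.1208]
eef_rot: [-3.141, 0.002, 2.287]
contact_force: [-1.4, -4.7, 1.1]
opening: 0.0139
grip_force: 60.0
```

```bash
python3 tq.py
```

```text
t 47.35 p [ 0.5141 -0.0179  0.1208] rpy [-3.141e+00  2.000e-03  2.287e+00] F [-1.4 -4.7  1.1] op 0.0139 g 60.0
[-1.55  0.38  0.14]
```

>>> step_arm:
  increments:
    - [[0, 0, 0], [0, 0, 0.05]]
    - [[0, 0, 0], [0, 0, 0]]
    - [[0, 0, 0], [0, 0, 0]]

```text
time: 47.6
tcp_pos: [0.5141, -0.0179, 0.1209]
eef_rot: [-3.141, 0.002, 2.242]
contact_force: [-1.5, -5.6, 1.3]
opening: 0.0139
grip_force: 60.0
```

```bash
python3 tq.py
```

```text
t 47.6 p [ 0.5141 -0.0179  0.1209] rpy [-3.141e+00  2.000e-03  2.242e+00] F [-1.5 -5.6  1.3] op 0.0139 g 60.0
[-1.74  0.38  0.48]
```

Torque is rising at the stop; one more small turn, back off, lift, and head to the stand.

>>> step_arm:
  increments:
    - [[0, 0, 0], [0, 0, 0.05]]
    - [[0, 0, 0], [0, 0, 0]]
    - [[0, 0, 0], [0, 0, 0]]

```text
time: 47.85
tcp_pos: [0.5141, -0.0177, 0.1209]
eef_rot: [-3.141, 0.002, 2.194]
contact_force: [-1.6, -4.6, 1.2]
opening: 0.014
grip_force: 60.3
```

```bash
python3 tq.py
```

```text
t 47.85 p [ 0.5141 -0.0177  0.1209] rpy [-3.141e+00  2.000e-03  2.194e+00] F [-1.6 -4.6  1.2] op 0.014 g 60.3
[-1.78  0.47  1.  ]
```

>>> step_arm:
  increments:
    - [[0, 0, 0], [0, 0, -0.08]]
    - [[0, 0, 0], [0, 0, -0.07]]
    - [[0, 0, 0], [0, 0, 0]]
    - [[0, 0, -5], [0, 0, 0]]
    - [[0, 0, -10], [0, 0, 0]]

```text
time: 48.27
tcp_pos: [0.5131, -0.0161, 0.1352]
eef_rot: [-3.141, -0.002, 2.338]
contact_force: [0.2, 0.3, -1.9]
opening: 0.0138
grip_force: 60.0
```

>>> step_arm:
  increments:
    - [[0, 0, -15], [0, 0, 0]]
    - [[0, 0, -30], [0, 0, 0]]
    - [[0, 0, -30], [0, 0, 0]]
    - [[0, 0, -30], [0, 0, 0]]
    - [[0, 0, 0], [0, 0, -0.1]]

```text
time: 48.68
tcp_pos: [0.5168, -0.0166, 0.2461]
eef_rot: [3.135, 0.004, 2.436]
contact_force: [1.9, -0.5, -1.6]
opening: 0.014
grip_force: 60.0
```

>>> step_arm:
  increments:
    - [[0, 0, 0], [0, 0, -0.1]]
    - [[0, 0, 0], [0, 0, -0.1]]
    - [[0, 0, 0], [0, 0, -0.05]]
    - [[0, 0, 0], [0, 0, 0]]
    - [[0, 0, 0], [0, 0, 0]]

```text
time: 49.1
tcp_pos: [0.5142, -0.016, 0.2411]
eef_rot: [3.14, 0.0, 2.687]
contact_force: [0.9, 0.3, -1.7]
opening: 0.014
grip_force: 60.0
```

```bash
python3 plan.py .4622 .3059 .242 2.694
python3 - <<'E'
from h import *
im,ci=snap('wrist','w12')
a=cv2.resize(im,None,fx=1.3,fy=1.3); cv2.imwrite('pics/c12.png',a[:,:,::-1])
E
```

```text
t 49.1 p [ 0.5142 -0.016   0.2411] rpy [3.14  0.    2.687] F [ 0.9  0.3 -1.7] op 0.014 g 60.0
turn tool z -0.007 shift [186.2 267.7  -0.9]
```

View pics/c12.png

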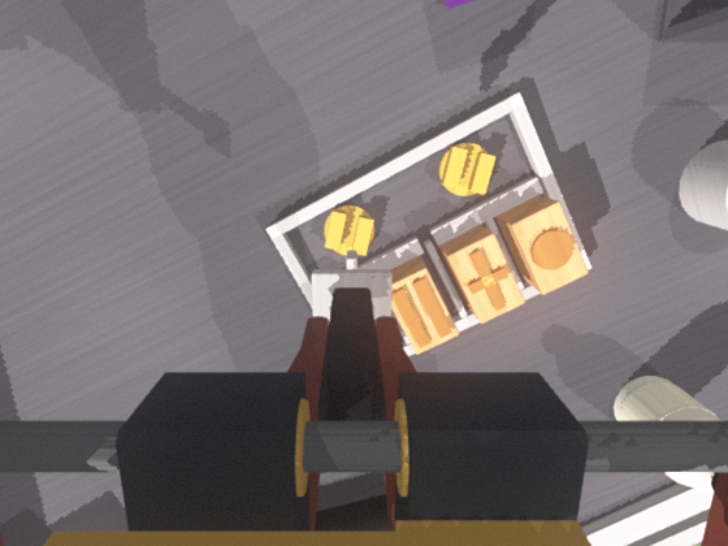

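>>> step_arm:
  increments:
    - [[20.7, 29.7, 0], [0, 0, -0.007]]
    - [[20.7, 29.7, 0], [0, 0, 0]]
    - [[20.7, 29.7, 0], [0, 0, 0]]
    - [[20.7, 29.7, 0], [0, 0, 0]]
    - [[20.7, 29.7, 0], [0, 0, 0]]

```text
time: 49.57
tcp_pos: [0.4841, 0.1639, 0.2407]
eef_rot: [3.141, -0.0, 2.694]
contact_force: [1.1, 0.2, -1.4]
opening: 0.0141
grip_force: 60.0
```

>>> step_arm:
  increments:
    - [[20.7, 29.7, 0], [0, 0, 0]]
    - [[20.7, 29.7, 0], [0, 0, 0]]
    - [[20.7, 29.7, 0], [0, 0, 0]]
    - [[20.6, 29.7, 0], [0, 0, 0]]
    - [[0, 0, 0], [0, 0, 0]]

```text
time: 49.98
tcp_pos: [0.4582, 0.3138, 0.2397]
eef_rot: [3.14, -0.002, 2.705]
contact_force: [-0.6, 0.8, -2.5]
opening: 0.0135
grip_force: 60.0
```

>>> step_arm:
  increments:
    - [[0, 0, 0], [0, 0, 0]]
    - [[0, 0, 0], [0, 0, 0]]
    - [[0, 0, 0], [0, 0, 0]]

```text
time: 50.23
tcp_pos: [0.4615, 0.3035, 0.2405]
eef_rot: [-3.141, 0.0, 2.694]
contact_force: [0.9, -0.4, -2.2]
opening: 0.0134
grip_force: 60.0
```

```bash
python3 plan.py .4622 .3059 .22 2.694
```

```text
t 50.23 p [0.4615 0.3035 0.2405] rpy [-3.141  0.     2.694] F [ 0.9 -0.4 -2.2] op 0.0134 g 60.0
turn tool z -0.0 shift [ 0.4  2.4 20.5]
```

>>> step_arm:
  increments:
    - [[0.4, 2.2, 5], [0, 0, 0]]
    - [[0, 0, 5], [0, 0, 0]]
    - [[0, 0, 0], [0, 0, 0]]
    - [[0, 0, 0], [0, 0, 0]]
    - [[0, 0, 0], [0, 0, 0]]

```text
time: 50.65
tcp_pos: [0.4618, 0.3067, 0.2303]
eef_rot: [-3.141, -0.0, 2.696]
contact_force: [0.2, 0.4, -1.2]
opening: 0.0139
grip_force: 60.0
```

```bash
python3 plan.py .4622 .3059 .129 2.694
```

```text
t 50.65 p [0.4618 0.3067 0.2303] rpy [-3.141 -0.     2.696] F [ 0.2  0.4 -1.2] op 0.0139 g 60.0
turn tool z 0.002 shift [ -0.7  -0.6 101.3]
```

>>> step_arm:
  increments:
    - [[-0.7, -0.6, 10], [0, 0, 0]]
    - [[0, 0, 10], [0, 0, 0]]
    - [[0, 0, 10], [0, 0, 0]]
    - [[0, 0, 10], [0, 0, 0]]

```text
time: 50.98
tcp_pos: [0.4617, 0.3061, 0.1889]
eef_rot: [-3.141, -0.0, 2.697]
contact_force: [0.2, 0.4, -2.0]
opening: 0.0135
grip_force: 60.0
```

```bash
python3 plan.py .4622 .3059 .129 2.694
```

```text
t 50.98 p [0.4617 0.3061 0.1889] rpy [-3.141 -0.     2.697] F [ 0.2  0.4 -2. ] op 0.0135 g 60.0
turn tool z 0.003 shift [-0.5  0.  59.9]
```

Tip is through the opening without contact; continue down and release.

>>> step_arm:
  increments:
    - [[-0.5, 0, 15], [0, 0, 0]]
    - [[0, 0, 15], [0, 0, 0]]
    - [[0, 0, 13], [0, 0, 0]]
    - [[0, 0, 8], [0, 0, 0]]
    - [[0, 0, 5], [0, 0, 0]]

```text
time: 51.4
tcp_pos: [0.462, 0.3057, 0.1328]
eef_rot: [-3.14, -0.001, 2.697]
contact_force: [-0.8, -0.2, -1.9]
opening: 0.0137
grip_force: 60.0
```

>>> step_arm:
  increments:
    - [[0, 0, 2], [0, 0, 0]]
    - [[0, 0, 1], [0, 0, 0]]
    - [[0, 0, 0], [0, 0, 0]]
    - [[0, 0, 0], [0, 0, 0]]

```text
time: 51.73
tcp_pos: [0.4629, 0.3062, 0.1319]
eef_rot: [3.141, 0.0, 2.697]
contact_force: [-0.1, 0.9, -2.2]
opening: 0.0139
grip_force: 60.0
```

```bash
python3 plan.py .4622 .3059 .128 2.694
```

```text
t 51.73 p [0.4629 0.3062 0.1319] rpy [3.141 0.    2.697] F [-0.1  0.9 -2.2] op 0.0139 g 60.0
turn tool z 0.003 shift [ 0.5 -0.6  3.9]
```

>>> step_arm:
  increments:
    - [[0, -0.5, 2], [0, 0, 0]]
    - [[0, 0, 1.5], [0, 0, 0]]
    - [[0, 0, 0], [0, 0, 0]]
    - [[0, 0, 0], [0, 0, 0]]

```text
time: 52.07
tcp_pos: [0.4623, 0.3057, 0.128]
eef_rot: [3.141, -0.0, 2.697]
contact_force: [0.4, 0.5, -1.6]
opening: 0.0141
grip_force: 60.0
```

>>> step_arm:
  increments:
    - [[0, 0, 0], [0, 0, 0]]
    - [[0, 0, 0], [0, 0, 0]]
    - [[0, 0, 0], [0, 0, 0]]
    - [[0, 0, 0], [0, 0, 0]]
    - [[0, 0, 0], [0, 0, 0]]
  fingers: 45

```text
time: 52.48
tcp_pos: [0.4624, 0.3057, 0.128]
eef_rot: [3.141, 0.0, 2.697]
contact_force: [-0.5, -0.2, -0.4]
opening: 0.0431
grip_force: 0.0
```

>>> step_arm:
  increments:
    - [[0, 0, -15], [0, 0, 0]]
    - [[0, 0, -30], [0, 0, 0]]
    - [[0, 0, -40], [0, 0, 0]]
    - [[0, 0, -40], [0, 0, 0]]
    - [[0, 0, -40], [0, 0, 0]]

```text
time: 52.9
tcp_pos: [0.4621, 0.305, 0.2946]
eef_rot: [-3.141, 0.0, 2.696]
contact_force: [0.9, 0.7, -0.3]
opening: 0.0449
grip_force: 0.0
```

>>> step_arm:
  increments:
    - [[-10, -30, 0], [0, 0, 0]]
    - [[-10, -35, 0], [0, 0, 0]]
    - [[0, 0, 0], [0, 0, 0]]
    - [[0, 0, 0], [0, 0, 0]]
    - [[0, 0, 0], [0, 0, 0]]

```text
time: 53.32
tcp_pos: [0.4523, 0.2388, 0.2931]
eef_rot: [3.14, -0.001, 2.697]
contact_force: [-0.3, 0.4, -0.4]
opening: 0.045
grip_force: 0.0
```

Run:
```python
from h import *
st()
for c in ['side','top','wrist']:
    im,ci=snap(c,'end_'+c)
    for q in ['key','key_tip','stand','block1','pot','bottle','roller','mallet']:
        for d in pinpoint(q,c):
            if d['confidence']>.45: print(c,q,round(d['confidence'],2),np.round(world(ci,d['at']),3))
im=cv2.imread('pics/end_wrist.png'); g=cv2.cvtColor(im,cv2.COLOR_BGR2HSV)
ds=[d for d in trace('key','wrist') if d['confidence']>.3]
for d in ds:
    m=d['region']; print(d['confidence'],m.sum(),fit(ci,m&(g[:,:,2]<140),.463,.305,.04,.014,.111,.161))
```

```text
t 53.32 p [0.4523 0.2388 0.2931] rpy [ 3.140e+00 -1.000e-03  2.697e+00] F [-0.3  0.4 -0.4] op 0.045 g 0.0
side key 0.83 [0.465 0.308 0.018]
side key_tip 0.64 [0.461 0.305 0.019]
side stand 0.97 [0.465 0.303 0.002]
side stand 0.94 [0.364 0.163 0.002]
side stand 0.48 [0.586 0.113 0.003]
side block1 0.93 [0.583 0.059 0.004]
side block1 0.67 [0.585 0.113 0.003]
side block1 0.64 [ 0.592 -0.049  0.003]
side block1 0.61 [0.586 0.009 0.003]
side pot 0.59 [0.611 0.266 0.   ]
side bottle 0.77 [ 0.783  0.156 -0.001]
side roller 0.64 [ 0.769 -0.14  -0.001]
side mallet 0.58 [ 0.598  0.442 -0.001]
side mallet 0.57 [0.589 0.115 0.004]
top key 0.66 [ 0.777  0.155 -0.003]
top key 0.58 [ 0.771 -0.141  0.001]
top stand 0.75 [ 0.351  0.161 -0.   ]
top stand 0.66 [ 0.317  0.326 -0.004]
top block1 0.86 [0.585 0.108 0.008]
top block1 0.81 [0.584 0.062 0.006]
top block1 0.74 [ 0.59  -0.039  0.009]
top block1 0.6 [0.589 0.009 0.005]
top pot 0.6 [ 0.592 -0.04   0.01 ]
top pot 0.55 [0.613 0.27  0.   ]
top bottle 0.76 [ 0.777  0.157 -0.003]
top roller 0.6 [ 0.768 -0.139 -0.001]
wrist key 0.92 [0.463 0.304 0.02 ]
wrist stand 0.92 [0.358 0.172 0.001]
wrist stand 0.84 [0.467 0.304 0.004]
wrist stand 0.78 [0.323 0.329 0.001]
wrist block1 0.74 [0.587 0.114 0.006]
wrist pot 0.82 [0.611 0.27  0.002]
wrist bottle 0.68 [0.784 0.156 0.003]
wrist bottle 0.56 [0.514 0.085 0.006]
wrist mallet 0.65 [ 0.596  0.443 -0.   ]
0.81 2178 [ 0.4625  0.3057 -0.4119  0.9138]
```

Key hangs centred at the right height, blocks, pot and bystanders are in place; handing in.

```bash
python3 -c "
from plant import *; print(job_done())"
```

```text
the job is handed in; nothing more can be done
None
```

The job is handed in, with no verdict returned: all four blocks stand in the bays, both screws were turned clockwise until the torque rose at the stop with a dip before each, the key hangs in its stand, and the last camera check showed the pot, bottle, roller and mallet within a few mm of where they started.

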